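# Lock the bayonet cap on a boat's deck filler neck and hold it home

## Robot

A 6-joint arm with a two-finger parallel gripper is mounted at the origin on the work surface. World frame = base frame: x ahead of the robot, y to its left, z up, the work surface at z = 0. Lengths are in m, angles in degrees, forces in N, time in s.
With the tool pointing down it reaches from about 0.35 to 0.875 m from the base axis. Payload 4.2 kg.
Tool frame: the origin (TCP) lies midway between the tips of the shut fingers; the grasp point (between the pads) lies 19 mm behind it (hold_point_z is the z of the grasp point in the tool frame, in m); z points along the fingers, y is the direction in which the jaws open and shut (so a half turn about z gives the same grasp; the last joint's range is limited). The gripper opens to 87 mm and grips with 3 to 60 N. Pads are 19 mm wide; open, the fingers measure 117 mm over their backs; the gripper's body (75 mm by 190 mm) begins 51 mm behind the grasp point.
Start: joints at [78.988, 22.042, 0.453, 0, -68.411, -14.817], TCP at [0.272, 0.563, 0.186] pointing down, gripper open.
Joint ranges: [-179.83, 179.83], [-69.29, 118.12], [-61.27, 80.66], [-181.25, 117.63], [-171.15, -9.14], [-177.46, 177.46]. Speed limits (degrees/s): [159.86, 159.86, 180, 180, 180, 180].

## Interface

Orientations are given as a 3x3 rotation matrix whose columns are the frame's x, y, z axes.
In Python, from station import * gives the robot as it stands. The module is installed in compiled form; this text tells all that it offers.
- The arm moves only by the tool jog_arm, never from a script. Its argument "moves" is a list of rows, each a list of 7 numbers: the closure, from -1 (fully open) to 1 (shut), then the shift along the tool's x, y, z in m, then the turn, a rotation vector about the tool's x, y, z in rad. In form: [[gripper, x, y, z, wx, wy, wz], ...]. A call has exactly 10 rows; each row is the pose to reach, as a shift and turn from the pose commanded when the call began, along the tool's axes at that moment; what a row does not reach only later rows make up. A row lasts 1/12 s, in which the tool goes at most 41.7 mm and 7.16 degrees, less where a joint would pass 70% of its speed; a pose out of reach is approached as far as the arm can. A call with a gripper value outside its range is refused whole. The fingers move at their own pace and stop on an object; the grip force is fixed at half the most. Time passes only in rows, so rows that repeat a pose let the fingers close, or fill a call up. It gives the time, the measured TCP pose, the force and the opening at its end, in the units of the state.
- sense(): the state, without advancing time (a new reading comes with each control period).
- capture(name): name is "scene" or "top" or "wrist"; returns a dict with "frame" (400x640x3 uint8, red, green, blue), "fov_y" (degrees; the focal length in pixels is half the picture's height over the tangent of half this angle, whatever the lens; pixels are square), "cx", "cy" (the principal point, pixels), "world_from_camera" (4x4, takes a point from camera to world coordinates). Camera axes: x right, y down, z forward; pixel columns grow to the right and rows downward; lengths in m; the calibration is good to about 2 mm. A picture is of the moment at which its call begins. There is no depth.
- finish_job(): hands the job in, once; it reports no verdict.
The state is a dict: "time_s": time; "joints": joint angles; "joint_velocities": joint speeds; "effort": joint torques, N m; "tcp_pos": TCP position; "ee_rot": TCP orientation; "wrist_force": force on the tool from outside, world axes, zero at the start; "moment": the same for the moment, N m; "gripper_width": opening from 0.0 (shut) to 1.0 (fully open).
Only numpy, scipy, OpenCV 4.12 (cv2) and the standard library are available. Lean on these libraries where they do the work, as an engineer would, in place of code of your own. Each camera call takes 0.05 s, during which the arm holds its last target.

## Task

Lift the dust cover off the filler neck and set it flat on the bench midway between the two small tins. Then take the cap from its stand, push it into the neck with its lugs in the two slots, turn it a quarter turn clockwise (seen from above) to the stop, and finish still holding it upright and pressed fully home against the valve spring, ready for the leak check. Do not let go of it, and leave the tins and the other things on the bench where they are.

Things in the scene. Friction and masses are not known exactly. Their poses are not given: they have to be found in the camera images.
- neck: Fixed steel filler neck on a 130 x 130 x 18 mm plywood board; origin on its axis at the bench surface, z up. Tube 60 mm outside diameter, rim 54 mm above the bench, bore 32 mm. Two slots for the lugs open in the rim on the neck's +x and -x sides; outside, a small ear under each slot (to 43 mm from the axis) shows its direction.
- neck_mouth (a point): Centre of the neck's rim, 54 mm up. The slots are 12 mm wide, reach 26 mm from the axis and pass the 10 mm thick lip. Below it a channel (44 to 32 mm above the bench, floor at 32) lets the lugs turn only clockwise seen from above, to a stop after about a quarter turn (lugs then along the neck's y).
- cap: Loose bayonet cap, about 140 g, 75 mm tall, hanging by its collar in its stand; origin at the centre of its lower tip, z up. Stem 28 mm diameter, tapered tip; two lugs along +x and -x (42 mm across, 8 mm wide, z 6 to 12 mm); collar 56 mm diameter, z 31 to 37 mm. Fully home its lugs are on the channel floor: origin 26 mm above the bench, collar 3 mm above the rim.
- cap_grip (a point): Centre of the cap's black bar grip, 56 mm above the cap's origin. The bar is 46 mm long along the cap's x (the same way as the lugs), 16 mm thick along its y, and stands on the collar from z 37 to 75 mm of the cap.
- valve (a joint): Spring-loaded brass valve plate in the neck's bore, in m pressed down: 0 at rest (plate top 40 mm above the bench, pushing up with 4 N), 0.014 with the cap fully home (11 N). The lugs pass under the lip at 0.008; if the cap is turned and let go, the spring lifts it back to 0.008.
- cover: Loose grey plastic dust cover, 60 g, seated over the neck's rim, its origin 48 mm above the bench; origin at the centre of its underside, z up. Round, 71 mm diameter and 10 mm tall with a 6 mm deep skirt, and a round knob on top, 26 mm diameter at z 22 to 40 mm.
- stand: Fixed stand of the cap: a 90 x 90 x 12 mm wooden foot with an upright pipe offcut, 60 mm diameter, top at 48 mm above the bench. Origin on its axis at the bench surface.
- tin_a: Loose small tin, 76 mm diameter, 60 mm tall, 350 g; origin at the centre of its underside. Its x axis points to the other tin.
- tin_b: The other, equal tin, 220 mm (between axes) from the first; origin at the centre of its underside.
- screwdriver: Screwdriver lying on the bench beyond the work; leave alone.
- jar: Amber glass jar, 56 mm diameter, 75 mm tall, beyond the work; leave alone.
- tape: Roll of paper tape lying flat, 90 mm diameter, 24 mm tall, beyond the work; leave alone.
Not all that is in view belongs to the job. What is shaped like the cover but turquoise is not meant.

How it is judged:
By the outcome, as a careful person would: the job done as asked, in the order asked, and still so for the second after the job is handed in, while the arm keeps its last pose, push and grip.
It also fails if it takes over 72 s, if anything falls off the work surface, if the arm or the gripper's body presses on something with over 40 N, if the wrist force passes 120 N, or if a joint passes its speed limit or range.

## Working session

There is one attempt and no reset: what is moved stays moved. The work goes in short steps, Python scripts to look and compute and a tool call to move; the robot and the scene stay as the last step left them, time stands still between calls to the robot, and variables do not carry over. Pictures are saved under pics/ and viewed, and the job is handed in when it is done.

Besides the shell and the picture viewer there is one more tool, called after ">>>" by a JSON object that holds its "name" and its "arguments". jog_arm: Moves the arm, as the interface text tells. Its arguments: {"type":"object","properties":{"moves":{"type":"array"}},"required":["moves"]}

```bash
mkdir -p pics; cat > h.py <<'E'
import numpy as np, cv2
from station import *
def cap3():
    d={}
    for n in ("scene","top","wrist"):
        d[n]=capture(n)
    return d
def K(c):
    f=c["frame"].shape[0]/2/np.tan(np.radians(c["fov_y"]/2)); return f
def ray(c,u,v):
    f=K(c);T=np.array(c["world_from_camera"])
    d=T[:3,:3]@np.array([(u-c["cx"])/f,(v-c["cy"])/f,1]); return T[:3,3],d
def onz(c,u,v,z):
    o,d=ray(c,u,v); return o+d*(z-o[2])/d[2]
def proj(c,p):
    T=np.array(c["world_from_camera"]);q=T[:3,:3].T@(np.array(p)-T[:3,3]);f=K(c)
    return np.array([c["cx"]+f*q[0]/q[2],c["cy"]+f*q[1]/q[2]])
def save(c,n): cv2.imwrite(f"pics/{n}.png",cv2.cvtColor(c["frame"],cv2.COLOR_RGB2BGR))
E
python3 - <<'E'
from h import *
import pickle
d=cap3(); pickle.dump(d,open("d0.pkl","wb"))
for n in d: save(d[n],n+"0"); print(n,d[n]["fov_y"],np.round(d[n]["world_from_camera"],3).tolist())
s=sense(); print(s)
E
```

```text
scene 54.85534567082526 [[0.488, 0.594, -0.639, 1.137], [0.873, -0.314, 0.374, -0.352], [0.022, -0.741, -0.672, 0.709], [0.0, 0.0, 0.0, 1.0]]
top 42.07588093782505 [[-0.072, -0.974, 0.217, 0.256], [-0.997, 0.07, -0.016, 0.003], [0.001, -0.217, -0.976, 1.482], [0.0, 0.0, 0.0, 1.0]]
wrist 63.39909200869977 [[-0.435, -0.858, -0.272, 0.348], [-0.9, 0.416, 0.129, 0.527], [0.002, 0.301, -0.954, 0.383], [0.0, 0.0, 0.0, 1.0]]
{'time_s': 0.15, 'joints': array([ 7.89878841e+01,  2.20785078e+01,  3.97754793e-01, -1.88677645e-02,
       -6.84115533e+01, -1.48164399e+01]), 'joint_velocities': array([-0.03864973, -0.12864076,  0.25678066,  0.10365989,  0.06456371,
        0.04473104]), 'effort': array([-3.13814144e-04, -3.91054595e+01,  1.87585205e+01,  4.22238484e+00,
        1.23326818e-02, -1.34272386e-04]), 'tcp_pos': array([0.27207549, 0.56210105, 0.18563775]), 'ee_rot': array([[ 9.00048876e-01, -4.35788539e-01, -6.08299086e-04],
       [-4.35788948e-01, -9.00047595e-01, -1.52287441e-03],
       [ 1.16153083e-04,  1.63575142e-03, -9.99998655e-01]]), 'wrist_force': array([ 0.06799286, -0.01225475, -0.47904606]), 'moment': array([-0.08058066, -0.01240622, -0.02923616]), 'gripper_width': 1.0025312665619293}
```

View pics/scene0.png

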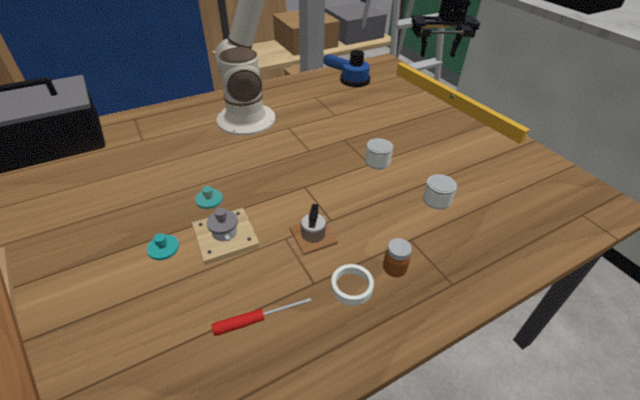

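View pics/top0.png

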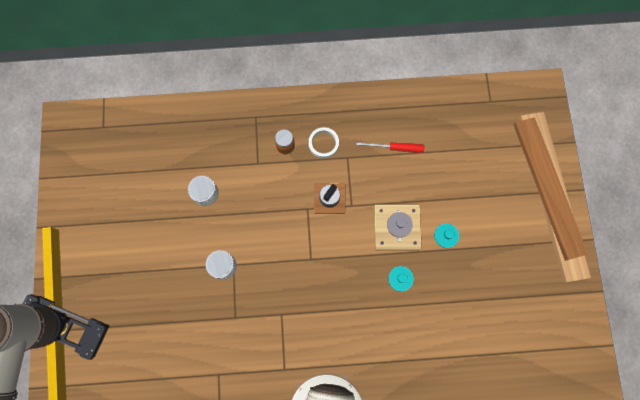

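View pics/wrist0.png

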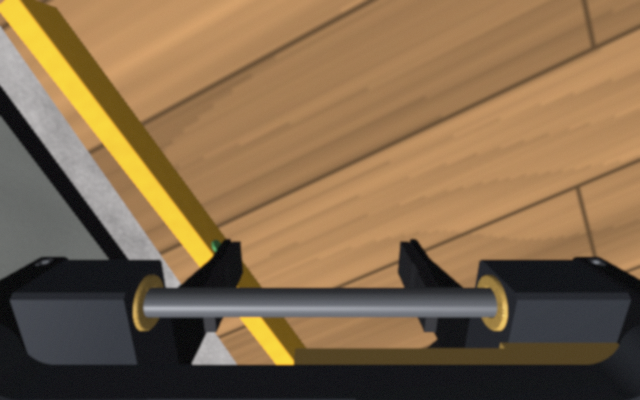

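The top view shows the cover on the neck at about (400,224), the cap in its stand at (330,196), tins at (202,190) and (219,264), and turquoise decoys at (446,235) and (401,278). Next I measure them.

```bash
python3 - <<'E'
from h import *
import pickle
d=pickle.load(open("d0.pkl","rb"))
def crop(c,x0,x1,y0,y1,k,n):
    cv2.imwrite(f"pics/{n}.png",cv2.cvtColor(cv2.resize(c["frame"][y0:y1,x0:x1],None,fx=k,fy=k,interpolation=cv2.INTER_CUBIC),cv2.COLOR_RGB2BGR))
crop(d["top"],310,430,170,260,6,"top_c1")
crop(d["top"],170,250,165,290,4,"top_c2")
crop(d["scene"],180,340,180,270,5,"sc_c1")
crop(d["scene"],350,470,130,215,5,"sc_c2")
t=d["top"]
for nm,(u,v),z in [("tinA",(202,188),.06),("tinB",(219,263),.06),("knob",(400,224),.088),("capgrip",(330,193),.09)]:
    print(nm,onz(t,u,v,z).round(4))
E
```

```text
tinA [0.6281 0.3067 0.06  ]
tinB [0.4141 0.2653 0.06  ]
knob [ 0.4815 -0.2335  0.088 ]
capgrip [ 0.5809 -0.0503  0.09  ]
```

View pics/top_c1.png

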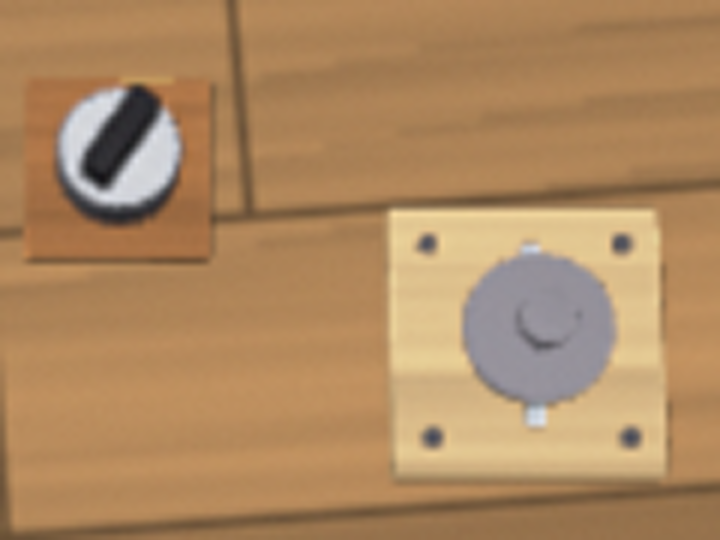

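View pics/top_c2.png

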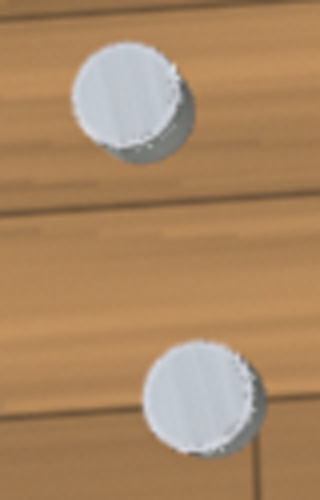

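View pics/sc_c1.png

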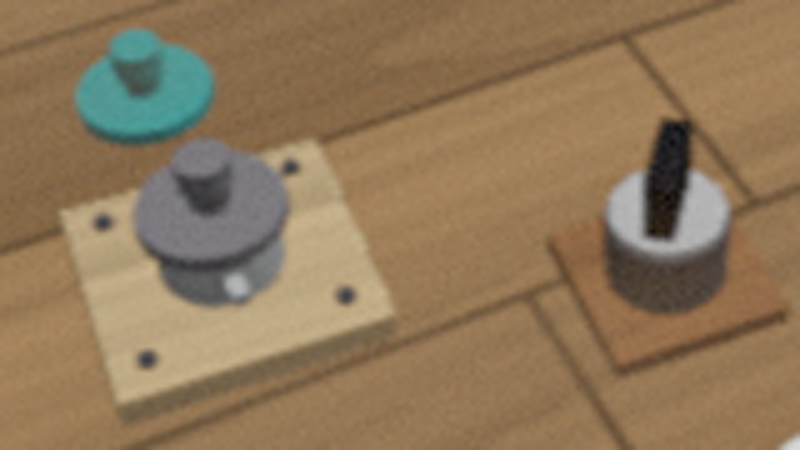

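View pics/sc_c2.png

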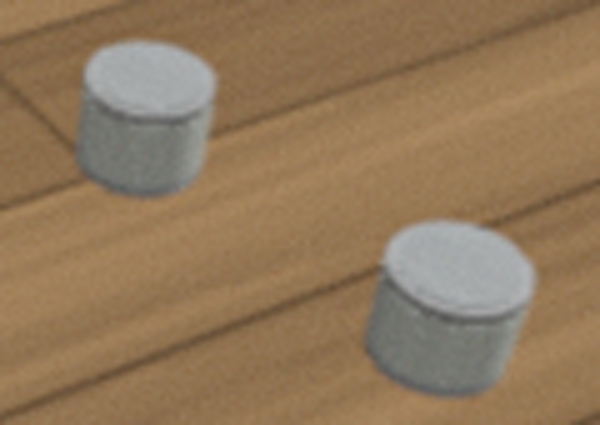

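```bash
cat >> h.py <<'E'
import json
def cmd(): return json.load(open("cmd.json"))
def setcmd(x,y,z,yaw): json.dump([x,y,z,yaw],open("cmd.json","w"))
def moved(dx,dy,dz,wz):
    x,y,z,w=cmd();c,s=np.cos(np.radians(w)),np.sin(np.radians(w))
    setcmd(x+c*dx+s*dy,y+s*dx-c*dy,z-dz,w-np.degrees(wz)); print("cmd",np.round(cmd(),4))
def plan(X,Y,Z,W):
    x,y,z,w=cmd();c,s=np.cos(np.radians(w)),np.sin(np.radians(w))
    ex,ey=X-x,Y-y
    print("dx dy dz wz",np.round([c*ex+s*ey,s*ex-c*ey,z-Z,-np.radians(W-w)],4))
def st():
    s=sense();R=s["ee_rot"];print("t",round(s["time_s"],2),"tcp",s["tcp_pos"].round(4),"yaw",round(float(np.degrees(np.arctan2(R[1,0],R[0,0]))),2),"tilt",R[:2,2].round(4),"F",s["wrist_force"].round(1),"M",s["moment"].round(2),"w",round(s["gripper_width"],3),"j",s["joints"].round(1))
def blob(m):
    n,l,s,c=cv2.connectedComponentsWithStats(m.astype(np.uint8)); 
    return [(int(s[i,4]),c[i].round(1).tolist()) for i in range(1,n) if s[i,4]>25]
E
python3 - <<'E'
from h import *
import pickle
setcmd(.272,.563,.186,78.988-14.817-90)
d=pickle.load(open("d0.pkl","rb"))
t=d["top"]; im=t["frame"]
hsv=cv2.cvtColor(im,cv2.COLOR_RGB2HSV)
m=(hsv[...,1]<45)&(hsv[...,2]>150); m[:,:150]=0;m[:,450:]=0;m[:80]=0;m[300:]=0
for a,c in blob(m): print(a,c,onz(t,*c,.06).round(4))
plan(.41,-.233,.25,0)
E
```

```text
1716 [226.1, 84.5] [0.9371 0.2288 0.06  ]
316 [323.4, 141.9] [ 0.7395 -0.044   0.06  ]
230 [283.5, 137.2] [0.7619 0.0695 0.06  ]
67 [372.4, 144.4] [ 0.722  -0.1837  0.06  ]
560 [201.0, 188.4] [0.6271 0.3096 0.06  ]
187 [329.4, 194.8] [ 0.5828 -0.0494  0.06  ]
446 [399.4, 224.0] [ 0.4861 -0.2366  0.06  ]
618 [219.2, 263.8] [0.4119 0.2649 0.06  ]
dx dy dz wz [ 0.471   0.6564 -0.064  -0.4508]
```

```bash
python3 - <<'E'
from h import *
plan(.43,.2,.25,-13)
E
```

```text
dx dy dz wz [ 0.3004  0.2579 -0.064  -0.2239]
```

>>> {"name": "jog_arm", "arguments": {"moves": [[-1,0.03,0.026,-0.0064,0,0,-0.022],[-1,0.06,0.052,-0.0128,0,0,-0.044],[-1,0.09,0.078,-0.0192,0,0,-0.066],[-1,0.12,0.104,-0.0256,0,0,-0.088],[-1,0.15,0.13,-0.032,0,0,-0.11],[-1,0.18,0.156,-0.0384,0,0,-0.132],[-1,0.21,0.182,-0.0448,0,0,-0.154],[-1,0.24,0.208,-0.0512,0,0,-0.176],[-1,0.27,0.234,-0.0576,0,0,-0.2],[-1,0.3,0.258,-0.064,0,0,-0.224]]}}

```text
time_s: 0.98
tcp_pos: [0.4298, 0.1975, 0.2508]
ee_rot: [[0.975, -0.223, -0.0], [-0.223, -0.975, 0.0], [-0.0, -0.0, -1.0]]
wrist_force: [0.2, 0.6, -0.7]
gripper_width: 1.002
```

```bash
python3 - <<'E'
from h import *
moved(.3,.258,-.064,-.224); st()
plan(.41,-.233,.25,0)
E
```

```text
cmd [  0.4296   0.2001   0.25   -12.9947]
t 0.98 tcp [0.4298 0.1975 0.2508] yaw -12.91 tilt [-0.0001  0.0001] F [ 0.2  0.6 -0.7] M [ 0.   -0.1   0.01] w 1.002 j [ 44.4   4.5 -13.5  -0.  -72.   32.7]
dx dy dz wz [ 0.0783  0.4264  0.     -0.2268]
```

>>> {"name": "jog_arm", "arguments": {"moves": [[-1,0.008,0.04,0,0,0,-0.025],[-1,0.016,0.08,0,0,0,-0.05],[-1,0.024,0.12,0,0,0,-0.075],[-1,0.032,0.16,0,0,0,-0.1],[-1,0.04,0.2,0,0,0,-0.125],[-1,0.048,0.24,0,0,0,-0.15],[-1,0.056,0.28,0,0,0,-0.175],[-1,0.064,0.32,0,0,0,-0.2],[-1,0.072,0.36,0,0,0,-0.2268],[-1,0.078,0.39,0,0,0,-0.2268]]}}

```text
time_s: 1.82
tcp_pos: [0.4173, -0.2005, 0.2504]
ee_rot: [[1.0, -0.001, -0.0], [-0.001, -1.0, -0.0], [-0.0, 0.0, -1.0]]
wrist_force: [0.6, 0.3, 0.0]
gripper_width: 1.002
```

```bash
python3 - <<'E'
from h import *
moved(.078,.39,0,-.2268); st()
c=capture("wrist");save(c,"w1");st()
import pickle;pickle.dump(c,open("w1.pkl","wb"))
for p in [(.4815,-.2335,.088),(.4815,-.2335,.054)]: print(proj(c,p))
E
```

```text
cmd [ 4.179e-01 -1.975e-01  2.500e-01 -1.000e-04]
t 1.82 tcp [ 0.4173 -0.2005  0.2504] yaw -0.03 tilt [-0.0002 -0.0001] F [0.6 0.3 0. ] M [ 0.01 -0.11  0.01] w 1.002 j [ -5.5   3.4 -14.7   0.  -71.8  95.4]
t 1.87 tcp [ 0.4173 -0.2036  0.2501] yaw -0.27 tilt [-0.0015 -0.0016] F [-0.2 -2.5  1.3] M [-0.42 -0.15 -0.01] w 1.0 j [ -5.8   3.6 -14.6   0.1 -71.8  95.5]
[350.96535363 119.1305837 ]
[348.31675066 117.47735637]
```

View pics/w1.png

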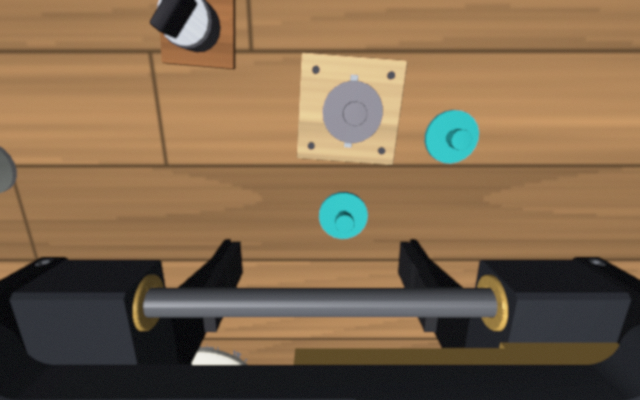

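```bash
python3 - <<'E'
from h import *
plan(.43,-.236,.15,-4)
E
```

```text
dx dy dz wz [0.0121 0.0385 0.1    0.0698]
```

>>> {"name": "jog_arm", "arguments": {"moves": [[-1,0.002,0.008,0.02,0,0,0.015],[-1,0.005,0.016,0.04,0,0,0.03],[-1,0.008,0.024,0.06,0,0,0.045],[-1,0.01,0.032,0.08,0,0,0.06],[-1,0.012,0.036,0.092,0,0,0.07],[-1,0.012,0.0385,0.1,0,0,0.07],[-1,0.012,0.0385,0.1,0,0,0.07],[-1,0.012,0.0385,0.1,0,0,0.07],[-1,0.012,0.0385,0.1,0,0,0.07],[-1,0.012,0.0385,0.1,0,0,0.07]]}}

```text
time_s: 2.7
tcp_pos: [0.4309, -0.2363, 0.1516]
ee_rot: [[0.998, -0.069, 0.002], [-0.069, -0.998, -0.001], [0.002, 0.0, -1.0]]
wrist_force: [0.1, 0.8, 0.3]
gripper_width: 0.999
```

```bash
python3 - <<'E'
from h import *
moved(.012,.0385,.1,.07); st()
c=capture("wrist");save(c,"w2")
import pickle;pickle.dump(c,open("w2.pkl","wb"))
cv2.imwrite("pics/w2c.png",cv2.cvtColor(cv2.resize(c["frame"][20:240,200:440],None,fx=2.7,fy=2.7,interpolation=cv2.INTER_CUBIC),cv2.COLOR_RGB2BGR))
E
```

```text
cmd [ 0.4299 -0.236   0.15   -4.0108]
t 2.7 tcp [ 0.4309 -0.2363  0.1516] yaw -3.97 tilt [ 0.0023 -0.0006] F [0.1 0.8 0.3] M [-0.08 -0.01 -0.  ] w 0.999 j [ -9.8  10.7 -21.    0.  -58.2  95.8]
```

View pics/w2c.png

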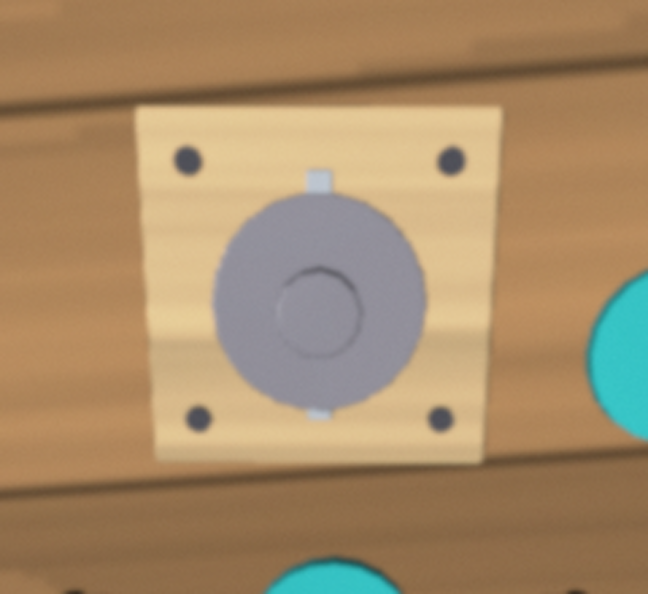

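The neck's ears are at crop x=319 (top and bottom), the knob at (320,313), the disc at (320,301), and the board screws are symmetric. I convert these to points.

```bash
python3 - <<'E'
from h import *
import pickle;c=pickle.load(open("w2.pkl","rb"))
g=lambda u,v,z:onz(c,200+(u+.5)/2.7-.5,20+(v+.5)/2.7-.5,z)
P=[g(188,160,.018),g(452,160,.018),g(199,419,.018),g(440,419,.018)]
for p in P: print(p.round(4))
print("mean",np.mean(P,0)); v=P[0]+P[1]-P[2]-P[3]; print(np.degrees(np.arctan2(v[1],v[0])))
v=P[0]+P[2]-P[1]-P[3]; print(np.degrees(np.arctan2(-v[0],v[1])))
print("knob",g(320,313,.088),"disc",g(320,301,.058), "knobdiam",g(278,313,.088)-g(362,313,.088))
a,b=g(319,180,.04),g(319,417,.04);print("ears",np.degrees(np.arctan2(*(a-b)[[1,0]])))
im=c["frame"].astype(int); m=(im[...,2]>im[...,0])&(abs(im[...,0]-im[...,1])<30)&(abs(im.sum(2)/3-145)<20);m[:40]=0;m[200:]=0;m[:,:250]=0;m[:,380:]=0
for a,q in blob(m): print(a,q,onz(c,*q,.058))
x=cmd()
E
```

```text
[ 0.5374 -0.1945  0.018 ]
[ 0.531  -0.2881  0.018 ]
[ 0.4437 -0.1879  0.018 ]
[ 0.4373 -0.281   0.018 ]
mean [ 0.48737785 -0.2378776   0.018     ]
-4.155234691072954
-3.9488397178158854
knob [ 0.48792928 -0.23830816  0.088     ] disc [ 0.48874891 -0.23823732  0.058     ] knobdiam [0.00170504 0.02469388 0.        ]
ears -4.056678424944811
4632 [317.7, 131.3] [ 0.48866433 -0.23778528  0.058     ]
```

```bash
python3 - <<'E'
from h import *
plan(.488,-.238,.15,-4); plan(.488,-.238,.063,-4)
E
```

```text
dx dy dz wz [ 0.0581 -0.002   0.     -0.0002]
dx dy dz wz [ 0.0581 -0.002   0.087  -0.0002]
```

>>> {"name": "jog_arm", "arguments": {"moves": [[-1,0.02,-0.001,0,0,0,0],[-1,0.045,-0.002,0,0,0,0],[-1,0.058,-0.002,0.01,0,0,0],[-1,0.058,-0.002,0.03,0,0,0],[-1,0.058,-0.002,0.05,0,0,0],[-1,0.058,-0.002,0.07,0,0,0],[-1,0.058,-0.002,0.082,0,0,0],[-1,0.058,-0.002,0.087,0,0,0],[-1,0.058,-0.002,0.087,0,0,0],[-1,0.058,-0.002,0.087,0,0,0]]}}

```text
time_s: 3.58
tcp_pos: [0.4889, -0.2386, 0.0643]
ee_rot: [[0.998, -0.069, 0.001], [-0.069, -0.998, -0.001], [0.001, 0.0, -1.0]]
wrist_force: [-0.3, 0.1, 0.6]
gripper_width: 0.996
```

>>> {"name": "jog_arm", "arguments": {"moves": [[0,0,0,0,0,0,0],[0.5,0,0,0,0,0,0],[1,0,0,0,0,0,0],[1,0,0,0,0,0,0],[1,0,0,0,0,0,0],[1,0,0,0,0,0,0],[1,0,0,0,0,0,0],[1,0,0,0,0,0,0],[1,0,0,0,0,0,0],[1,0,0,0,0,0,0]]}}

```text
time_s: 4.42
tcp_pos: [0.4882, -0.2385, 0.0634]
ee_rot: [[0.998, -0.07, -0.0], [-0.07, -0.998, -0.0], [-0.0, 0.0, -1.0]]
wrist_force: [0.1, -0.0, 0.0]
gripper_width: 0.327
```

```bash
python3 - <<'E'
from h import *
moved(.058,-.002,.087,0); st()
c=capture("wrist");save(c,"w3")
E
```

```text
cmd [ 0.4879 -0.238   0.063  -4.0108]
t 4.42 tcp [ 0.4882 -0.2385  0.0634] yaw -4.01 tilt [-0.0001 -0.    ] F [ 0.1 -0.   0. ] M [-0.11 -0.06 -0.01] w 0.327 j [ -8.9  21.3 -20.5   0.  -48.2  94.9]
```

View pics/w3.png

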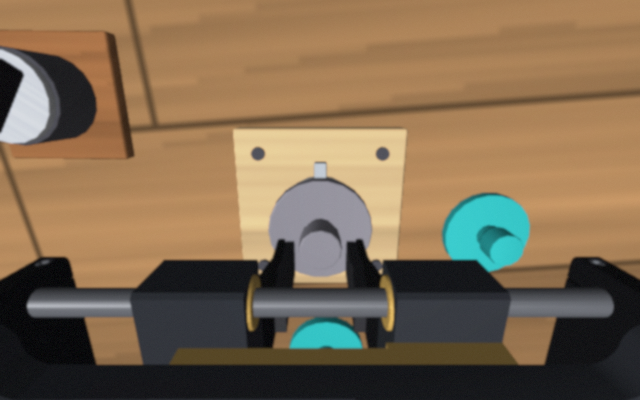

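>>> {"name": "jog_arm", "arguments": {"moves": [[1,0,0,0,0,0,0],[1,0,0,0,0,0,0],[1,0,0,0,0,0,0],[1,0,0,0,0,0,0],[1,0,0,-0.004,0,0,0],[1,0,0,-0.009,0,0,0],[1,0,0,-0.016,0,0,0],[1,0,0,-0.025,0,0,0],[1,0,0,-0.03,0,0,0],[1,0,0,-0.03,0,0,0]]}}

```text
time_s: 5.3
tcp_pos: [0.4895, -0.2388, 0.0955]
ee_rot: [[0.998, -0.07, 0.004], [-0.07, -0.998, -0.001], [0.004, 0.001, -1.0]]
wrist_force: [-0.4, 0.6, -0.6]
gripper_width: 0.008
```

```bash
python3 - <<'E'
from h import *
moved(0,0,-.03,0); st()
c=capture("wrist");save(c,"w4")
E
```

```text
cmd [ 0.4879 -0.238   0.093  -4.0108]
t 5.3 tcp [ 0.4895 -0.2388  0.0955] yaw -3.99 tilt [ 0.0038 -0.001 ] F [-0.4  0.6 -0.6] M [-0.01 -0.02  0.01] w 0.008 j [ -8.9  19.1 -18.4   0.  -52.3  94.9]
```

View pics/w4.png

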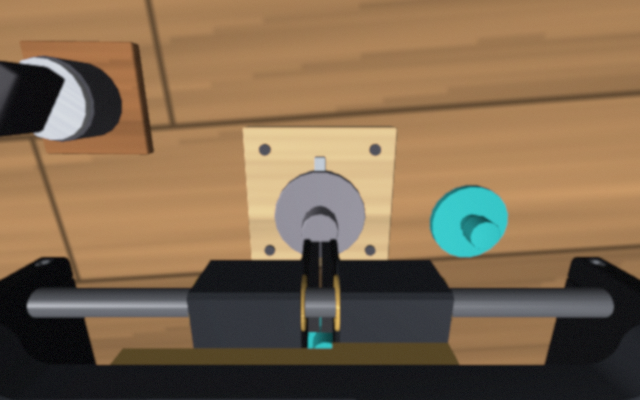

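The jaws shut on nothing: width is 0.008, and the cover is still on the neck with its knob at (320,228), ahead of the fingers. I check the geometry across views.

```bash
python3 - <<'E'
from h import *
import pickle
d=cap3();pickle.dump(d,open("d1.pkl","wb")); save(d["scene"],"s5")
st(); s=sense();R=np.array(s["ee_rot"]);p=s["tcp_pos"]
w=d["wrist"];T=np.array(w["world_from_camera"])
print("cam in tool",(R.T@(T[:3,3]-p)).round(4)); print((R.T@T[:3,:3]).round(3))
print("cx",w["cx"],w["cy"],"tcp px",proj(w,p),"grasp px",proj(w,p-R[:,2]*.019))
for n in ("top","scene"):
    c=d[n]; print(n,c["cx"],c["cy"],"tcp",proj(c,p),"knob",proj(c,(.488,-.238,.088)))
def crop(c,x0,x1,y0,y1,k,n):
    cv2.imwrite(f"pics/{n}.png",cv2.cvtColor(cv2.resize(c["frame"][y0:y1,x0:x1],None,fx=k,fy=k,interpolation=cv2.INTER_CUBIC),cv2.COLOR_RGB2BGR))
crop(d["top"],340,460,180,270,6,"t5c");crop(d["scene"],170,280,140,260,5,"s5c")
E
```

```text
t 5.5 tcp [ 0.4879 -0.2384  0.0932] yaw -4.01 tilt [-0.0006  0.0002] F [ 0.6 -0.4  0.7] M [-0.01 -0.02 -0.02] w 0.006 j [ -8.9  19.2 -18.6  -0.  -52.3  94.9]
cam in tool [ 0.0842 -0.0007 -0.1982]
[[ 0.    -0.954 -0.301]
 [ 1.     0.     0.001]
 [-0.    -0.301  0.954]]
cx 319.94847262563127 201.99197314036795 tcp px [320.87537012 233.25843653] grasp px [320.9751744  245.57283206]
top 319.3892701910166 199.32567894407137 tcp [401.83063838 221.21602539] knob [401.39588869 221.52060665]
scene 321.8192247957827 193.5062622757106 tcp [219.41366763 208.96285581] knob [219.94421825 210.57933633]
```

View pics/t5c.png

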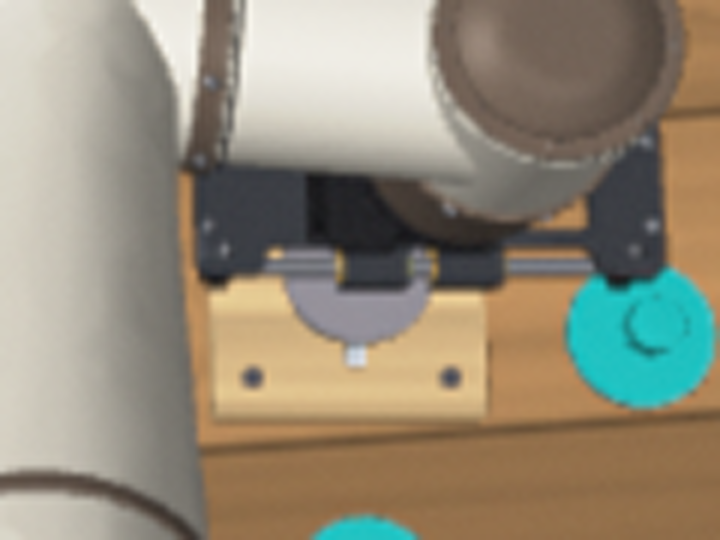

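View pics/s5c.png

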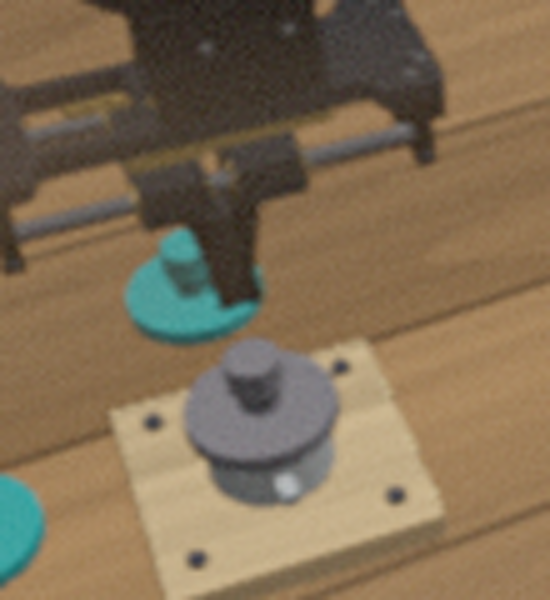

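```bash
python3 - <<'E'
from h import *
import pickle
d=pickle.load(open("d1.pkl","rb"))
s=sense();R=np.array(s["ee_rot"]);p=s["tcp_pos"]
def crop(c,x0,x1,y0,y1,k,n):
    cv2.imwrite(f"pics/{n}.png",cv2.cvtColor(cv2.resize(c["frame"][y0:y1,x0:x1],None,fx=k,fy=k,interpolation=cv2.INTER_CUBIC),cv2.COLOR_RGB2BGR))
crop(d["wrist"],260,380,200,350,4,"w5c")
for k in (0,.01,.019,.025,.03,.04): 
    q=p-R[:,2]*k; print(k,proj(d["scene"],q).round(1),proj(d["wrist"],q).round(1))
d0=pickle.load(open("d0.pkl","rb"))
print(proj(d0["scene"],(.272,.563,.186)),proj(d0["top"],(.272,.563,.186)))
crop(d0["scene"],400,490,0,80,7,"s0g")
E
```

```text
0 [219.4 209. ] [320.9 233.3]
0.01 [218.7 205.8] [320.9 239.5]
0.019 [218.1 202.9] [321.  245.6]
0.025 [217.6 200.9] [321.  249.9]
0.03 [217.3 199.3] [321.  253.8]
0.04 [216.6 195.9] [321.1 262.1]
[434.44362826  65.79000634] [ 87.97688464 325.45078599]
```

View pics/w5c.png

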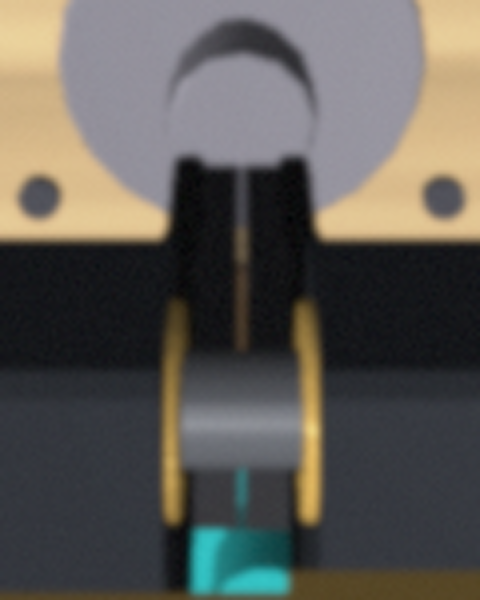

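View pics/s0g.png

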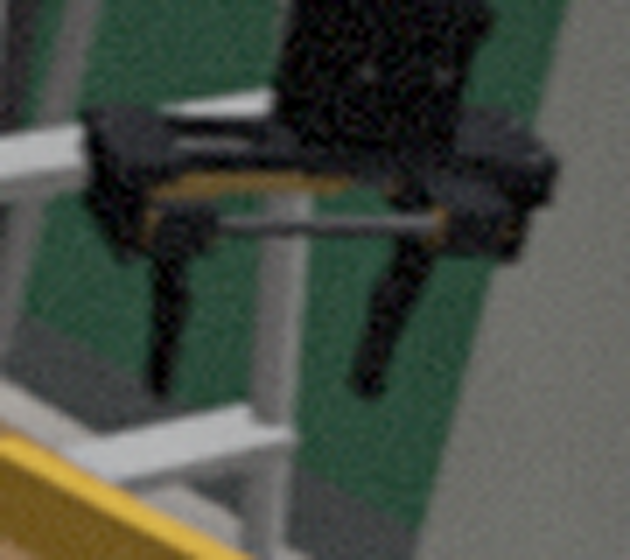

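```bash
python3 - <<'E'
from h import *
import station; print([ (n,getattr(station,n)) for n in dir(station) if not n.startswith('_')])
import pickle
d=pickle.load(open("d1.pkl","rb"))
s=sense();R=np.array(s["ee_rot"]);p=s["tcp_pos"]
for k in (0,.01,.019,.025,.03,.035,.04): 
    q=p-R[:,2]*k+R[:,0]*.0095; print(k,proj(d["scene"],q).round(1),proj(d["wrist"],q).round(1))
E
```

```text
[('PlanningError', <class 'station.PlanningError'>), ('capture', <function make.<locals>.drawn_camera at 0x7ff0015bcfe0>), ('finish_job', <function connect.<locals>.done at 0x7ff0015bc680>), ('hold_point_z', -0.0187), ('sense', <function make.<locals>.<lambda> at 0x7ff0015bd4e0>)]
0 [220.5 211.7] [320.9 219.8]
0.01 [219.8 208.5] [320.9 225.5]
0.019 [219.1 205.6] [321. 231.]
0.025 [218.7 203.6] [321. 235.]
0.03 [218.4 202. ] [321.1 238.6]
0.035 [218.  200.3] [321.1 242.3]
0.04 [217.6 198.7] [321.1 246.2]
```

The images show the real fingertips about 30 mm behind the reported TCP. Scene and wrist views agree, and it explains the miss. I open again and go about 27 mm lower, checking as I go.

>>> {"name": "jog_arm", "arguments": {"moves": [[-0.5,0,0,0,0,0,0],[-0.5,0,0,0,0,0,0],[-0.5,0,0,0,0,0,0],[-0.5,0,0,0,0,0,0],[-0.5,0,0,0,0,0,0],[-0.5,0,0,0,0,0,0],[-0.5,0,0,0,0,0,0],[-0.5,0,0,0.005,0,0,0],[-0.5,0,0,0.015,0,0,0],[-0.5,0,0,0.025,0,0,0]]}}

```text
time_s: 6.33
tcp_pos: [0.4881, -0.2384, 0.0677]
ee_rot: [[0.998, -0.07, 0.0], [-0.07, -0.998, 0.0], [0.0, -0.0, -1.0]]
wrist_force: [-0.3, 0.3, 0.1]
gripper_width: 0.679
```

>>> {"name": "jog_arm", "arguments": {"moves": [[-0.5,0,0,0.006,0,0,0],[-0.5,0,0,0.012,0,0,0],[-0.5,0,0,0.018,0,0,0],[-0.5,0,0,0.022,0,0,0],[-0.5,0,0,0.026,0,0,0],[-0.5,0,0,0.028,0,0,0],[-0.5,0,0,0.03,0,0,0],[-0.5,0,0,0.03,0,0,0],[-0.5,0,0,0.03,0,0,0],[-0.5,0,0,0.03,0,0,0]]}}

```text
time_s: 7.17
tcp_pos: [0.4885, -0.2385, 0.0388]
ee_rot: [[0.998, -0.07, 0.001], [-0.07, -0.998, -0.0], [0.001, 0.0, -1.0]]
wrist_force: [-0.1, -0.2, -0.0]
gripper_width: 0.749
```

```bash
python3 - <<'E'
from h import *
moved(0,0,.055,0); st()
c=capture("scene");cv2.imwrite("pics/s6.png",cv2.cvtColor(cv2.resize(c["frame"][140:270,160:300],None,fx=5,fy=5,interpolation=cv2.INTER_CUBIC),cv2.COLOR_RGB2BGR))
c=capture("wrist");save(c,"w6")
E
```

```text
cmd [ 0.4879 -0.238   0.038  -4.0108]
t 7.17 tcp [ 0.4885 -0.2385  0.0388] yaw -4.01 tilt [ 0.0007 -0.0002] F [-0.1 -0.2 -0. ] M [-0.01 -0.05 -0.01] w 0.749 j [ -8.9  23.1 -22.    0.  -44.8  94.9]
```

View pics/s6.png

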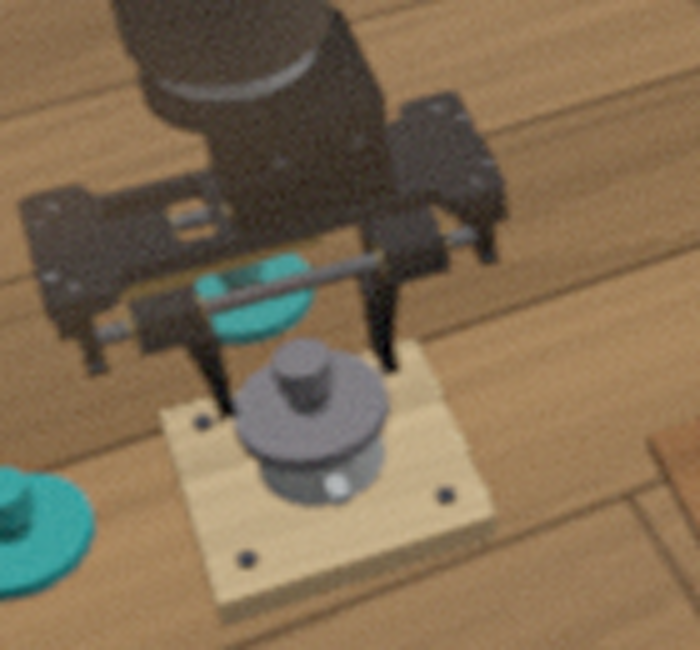

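View pics/w6.png

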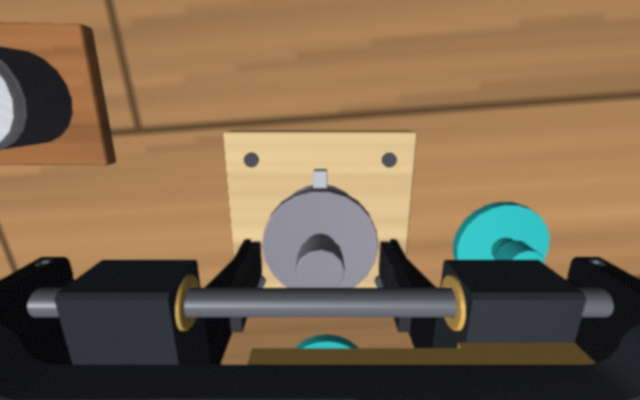

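```bash
python3 - <<'E'
from h import *
s=capture("scene");w=capture("wrist")
cv2.imwrite("pics/s7.png",cv2.cvtColor(cv2.resize(s["frame"][170:240,180:260],None,fx=9,fy=8,interpolation=cv2.INTER_CUBIC),cv2.COLOR_RGB2BGR))
cv2.imwrite("pics/w7.png",cv2.cvtColor(cv2.resize(w["frame"][160:360,200:440],None,fx=3,fy=3,interpolation=cv2.INTER_CUBIC),cv2.COLOR_RGB2BGR))
def tri(a,b):
    o1,d1=ray(s,*a);o2,d2=ray(w,*b);A=np.c_[d1,-d2];x=np.linalg.lstsq(A,o2-o1,rcond=None)[0]
    p,q=o1+d1*x[0],o2+d2*x[1];return ((p+q)/2).round(4),np.linalg.norm(p-q).round(4)
print(tri((221.3,218.3),(320,240)))
print("right?",tri((160+388/5,140+371/5),(392,240)),tri((160+225/5,140+413/5),(250,240)))
print("left/right",tri((160+388/5,140+371/5),(250,240)),tri((160+225/5,140+413/5),(392,240)))
E
```

```text
(array([ 0.499 , -0.2396,  0.0738]), np.float64(0.002))
right? (array([ 0.5556, -0.239 ,  0.1542]), np.float64(0.056)) (array([ 0.5446, -0.2528,  0.1428]), np.float64(0.068))
left/right (array([ 0.5016, -0.2016,  0.0724]), np.float64(0.003)) (array([ 0.4981, -0.2773,  0.0773]), np.float64(0.0001))
```

View pics/s7.png

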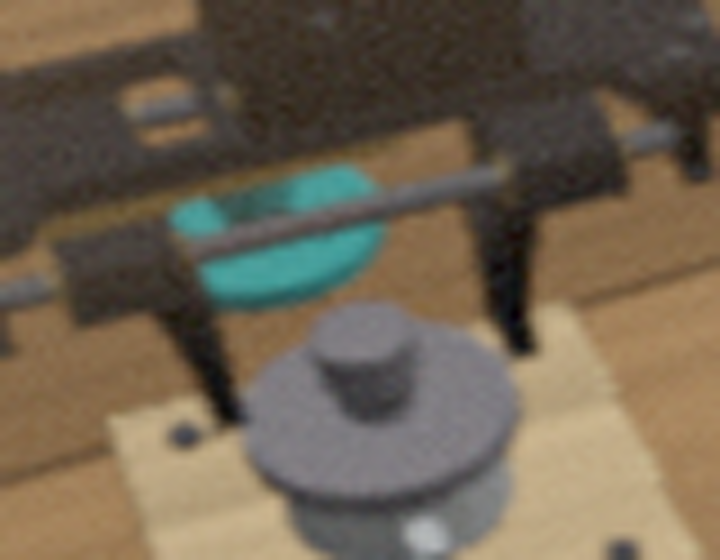

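View pics/w7.png

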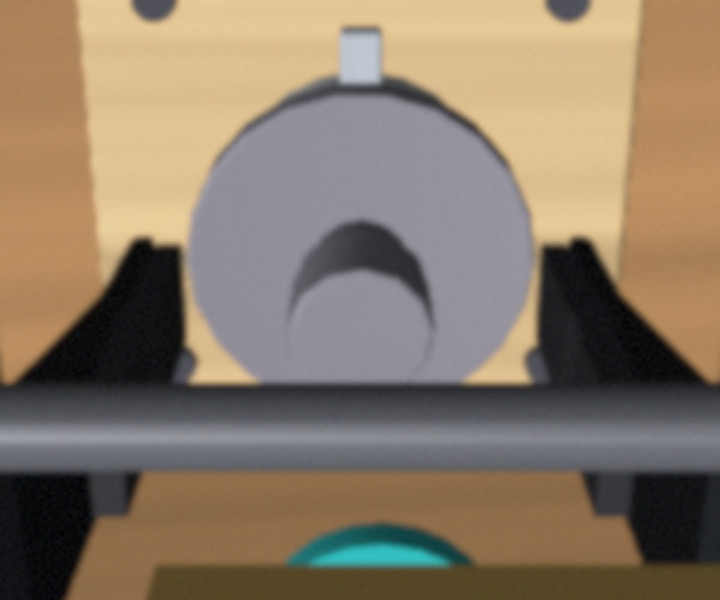

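>>> {"name": "jog_arm", "arguments": {"moves": [[-0.2,0,0,0.002,0,0,0],[0,0,0,0.004,0,0,0],[0,0,0,0.006,0,0,0],[0,0,0,0.008,0,0,0],[0,0,0,0.008,0,0,0],[0.5,0,0,0.008,0,0,0],[1,0,0,0.008,0,0,0],[1,0,0,0.008,0,0,0],[1,0,0,0.008,0,0,0],[1,0,0,0.008,0,0,0]]}}

```text
time_s: 8.2
tcp_pos: [0.4883, -0.2385, 0.0306]
ee_rot: [[0.998, -0.07, 0.0], [-0.07, -0.998, -0.0], [0.0, 0.0, -1.0]]
wrist_force: [-0.4, 0.3, 0.4]
gripper_width: 0.288
```

>>> {"name": "jog_arm", "arguments": {"moves": [[1,0,0,0,0,0,0],[1,0,0,0,0,0,0],[1,0,0,0,0,0,0],[1,0,0,0,0,0,0],[1,0,0,0,0,0,0],[1,0,0,0,0,0,0],[1,0,0,0,0,0,0],[1,0,0,0,0,0,0],[1,0,0,0,0,0,0],[1,0,0,0,0,0,0]]}}

```text
time_s: 9.03
tcp_pos: [0.4883, -0.2385, 0.0305]
ee_rot: [[0.998, -0.07, 0.0], [-0.07, -0.998, -0.0], [0.0, 0.0, -1.0]]
wrist_force: [0.3, 0.5, 1.0]
gripper_width: 0.288
```

```bash
python3 - <<'E'
from h import *
moved(0,0,.008,0); st()
c=capture("wrist");save(c,"w8")
E
```

```text
cmd [ 0.4879 -0.238   0.03   -4.0108]
t 9.03 tcp [ 0.4883 -0.2385  0.0305] yaw -4.01 tilt [ 0.0002 -0.0001] F [0.3 0.5 1. ] M [ 0.   -0.03  0.01] w 0.288 j [ -8.9  23.7 -22.5   0.  -43.8  94.9]
```

View pics/w8.png

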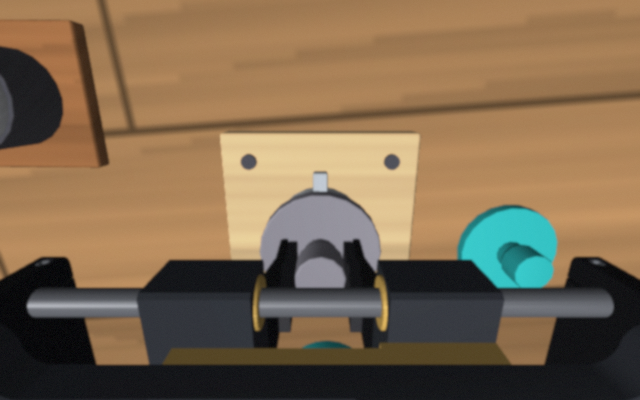

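It now holds at 0.288 (25 mm), matching the knob. Lift.

>>> {"name": "jog_arm", "arguments": {"moves": [[1,0,0,-0.003,0,0,0],[1,0,0,-0.006,0,0,0],[1,0,0,-0.01,0,0,0],[1,0,0,-0.016,0,0,0],[1,0,0,-0.026,0,0,0],[1,0,0,-0.04,0,0,0],[1,0,0,-0.06,0,0,0],[1,0,0,-0.08,0,0,0],[1,0,0,-0.095,0,0,0],[1,0,0,-0.1,0,0,0]]}}

```text
time_s: 9.92
tcp_pos: [0.49, -0.239, 0.1342]
ee_rot: [[0.998, -0.069, 0.006], [-0.069, -0.998, -0.002], [0.006, 0.001, -1.0]]
wrist_force: [-0.7, -0.9, -0.4]
gripper_width: 0.285
```

```bash
python3 - <<'E'
from h import *
moved(0,0,-.1,0); st()
c=capture("wrist");save(c,"w9")
c=capture("scene");cv2.imwrite("pics/s9.png",cv2.cvtColor(cv2.resize(c["frame"][100:270,160:300],None,fx=3.5,fy=3.5,interpolation=cv2.INTER_CUBIC),cv2.COLOR_RGB2BGR))
E
```

```text
cmd [ 0.4879 -0.238   0.13   -4.0108]
t 9.92 tcp [ 0.49   -0.239   0.1342] yaw -3.98 tilt [ 0.0061 -0.0018] F [-0.7 -0.9 -0.4] M [-0.03 -0.13  0.02] w 0.285 j [ -8.9  16.7 -15.6   0.1 -57.4  94.9]
```

View pics/w9.png

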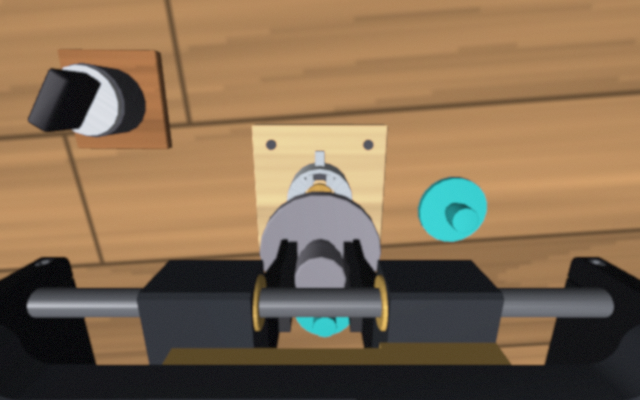

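View pics/s9.png

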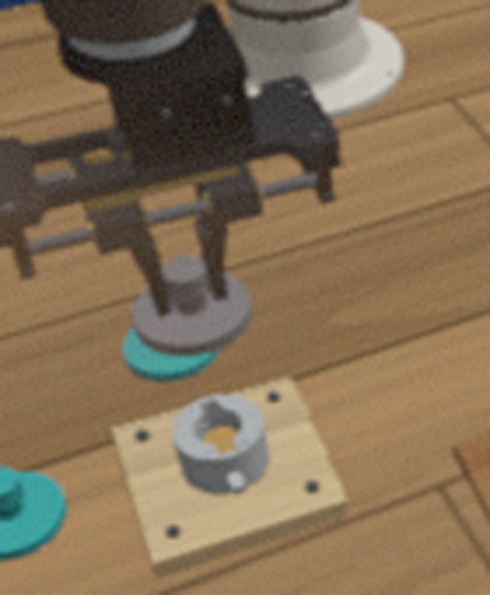

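The cover is off and level. Next, carry it to the midpoint between the tins at (0.5195, 0.287).

```bash
python3 - <<'E'
from h import *
plan(.5195,.287,.13,11.7)
x,y,z,w=cmd(); 
import pickle
d=pickle.load(open("d0.pkl","rb"));c=d["scene"];im=c["frame"];hsv=cv2.cvtColor(im,cv2.COLOR_RGB2HSV)
m=(hsv[...,1]<45)&(hsv[...,2]>140);m[:130]=0;m[215:]=0;m[:,:350]=0;m[:,480:]=0
for a,q in blob(m): print(a,q,onz(c,*q,.06))
print(proj(c,(.6271,.3096,.06)),proj(c,(.4119,.2649,.06)))
E
```

```text
dx dy dz wz [-0.0052 -0.526   0.     -0.2742]
350 [380.7, 146.7] [0.42181908 0.26139955 0.06      ]
453 [442.2, 183.8] [0.63265168 0.30674587 0.06      ]
[441.56647097 182.24380193] [379.69343938 144.63354169]
```

>>> {"name": "jog_arm", "arguments": {"moves": [[1,0,-0.01,0,0,0,-0.01],[1,0,-0.03,0,0,0,-0.03],[1,0,-0.06,0,0,0,-0.05],[1,0,-0.095,0,0,0,-0.07],[1,0,-0.13,0,0,0,-0.09],[1,0,-0.165,0,0,0,-0.11],[1,0,-0.2,0,0,0,-0.13],[1,0,-0.235,0,0,0,-0.15],[1,0,-0.27,0,0,0,-0.17],[1,0,-0.305,0,0,0,-0.19]]}}

```text
time_s: 10.85
tcp_pos: [0.508, 0.0677, 0.1291]
ee_rot: [[0.993, 0.121, -0.003], [0.121, -0.993, -0.001], [-0.003, 0.001, -1.0]]
wrist_force: [0.7, -0.6, 0.1]
gripper_width: 0.293
```

```bash
python3 - <<'E'
from h import *
moved(0,-.305,0,-.19); st()
plan(.5195,.287,.13,11.7)
E
```

```text
cmd [0.5093 0.0662 0.13   6.8754]
t 10.85 tcp [0.508  0.0677 0.1291] yaw 6.97 tilt [-0.0028 -0.0009] F [ 0.7 -0.6  0.1] M [-0.06 -0.11 -0.01] w 0.293 j [ 25.7  14.2 -19.9  -0.  -56.1  71.2]
dx dy dz wz [ 0.0366 -0.218   0.     -0.0842]
```

>>> {"name": "jog_arm", "arguments": {"moves": [[1,0.005,-0.03,0,0,0,-0.01],[1,0.01,-0.06,0,0,0,-0.02],[1,0.016,-0.095,0,0,0,-0.035],[1,0.022,-0.13,0,0,0,-0.05],[1,0.027,-0.16,0,0,0,-0.06],[1,0.032,-0.19,0,0,0,-0.07],[1,0.035,-0.21,0,0,0,-0.08],[1,0.0365,-0.218,0,0,0,-0.084],[1,0.0365,-0.218,0,0,0,-0.084],[1,0.0365,-0.218,0,0,0,-0.084]]}}

```text
time_s: 11.68
tcp_pos: [0.5186, 0.2861, 0.1292]
ee_rot: [[0.979, 0.203, -0.002], [0.203, -0.979, -0.002], [-0.003, 0.001, -1.0]]
wrist_force: [0.3, -0.4, -0.7]
gripper_width: 0.288
```

```bash
python3 - <<'E'
from h import *
moved(.0365,-.218,0,-.084); st()
c=capture("wrist");save(c,"w10")
import pickle;pickle.dump(c,open("w10.pkl","wb"))
E
```

```text
cmd [ 0.5194  0.287   0.13   11.6883]
t 11.68 tcp [0.5186 0.2861 0.1292] yaw 11.71 tilt [-0.0023 -0.0018] F [ 0.3 -0.4 -0.7] M [-0.01  0.01  0.03] w 0.288 j [ 44.5  21.6  -8.9  -0.  -59.7  57.2]
```

View pics/w10.png

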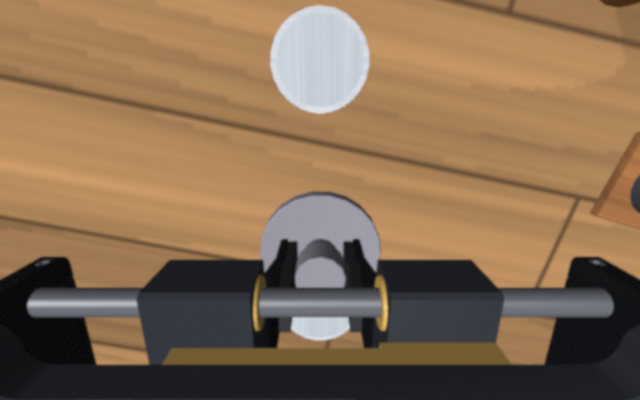

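```bash
python3 - <<'E'
from h import *
import pickle;c=pickle.load(open("w10.pkl","rb"))
im=c["frame"];hsv=cv2.cvtColor(im,cv2.COLOR_RGB2HSV)
m=(hsv[...,1]<45)&(hsv[...,2]>150);m[130:]=0
for a,q in blob(m): print(a,q,onz(c,*q,.06).round(4))
m2=(hsv[...,1]<45)&(hsv[...,2]>150);m2[:318]=0;m2[345:]=0
for a,q in blob(m2): print(a,q)
print("lower edge of tin B",onz(c,320,339,.06),"nominal edges", np.array([.5195,.287])-(.11+.038)*np.array([np.cos(.204),np.sin(.204)]))
E
```

```text
8460 [319.4, 58.9] [0.6297 0.3098 0.06  ]
1125 [319.8, 327.6]
lower edge of tin B [0.37753065 0.25691402 0.06      ] nominal edges [0.37456892 0.25701698]
```

>>> {"name": "jog_arm", "arguments": {"moves": [[1,0.002,0,0.01,0,0,0],[1,0.002,0,0.03,0,0,0],[1,0.002,0,0.055,0,0,0],[1,0.002,0,0.08,0,0,0],[1,0.002,0,0.1,0,0,0],[1,0.002,0,0.117,0,0,0],[1,0.002,0,0.13,0,0,0],[1,0.002,0,0.138,0,0,0],[1,0.002,0,0.142,0,0,0],[1,0.002,0,0.143,0,0,0]]}}

```text
time_s: 12.57
tcp_pos: [0.5215, 0.286, -0.0132]
ee_rot: [[0.979, 0.202, -0.001], [0.202, -0.979, -0.001], [-0.001, 0.001, -1.0]]
wrist_force: [-0.4, -0.5, -1.1]
gripper_width: 0.283
```

>>> {"name": "jog_arm", "arguments": {"moves": [[1,0,0,0.001,0,0,0],[1,0,0,0.002,0,0,0],[1,0,0,0.003,0,0,0],[1,0,0,0.004,0,0,0],[1,0,0,0.005,0,0,0],[1,0,0,0.005,0,0,0],[1,0,0,0.005,0,0,0],[1,0,0,0.005,0,0,0],[1,0,0,0.005,0,0,0],[1,0,0,0.005,0,0,0]]}}

```text
time_s: 13.4
tcp_pos: [0.5216, 0.2871, -0.0175]
ee_rot: [[0.979, 0.203, 0.0], [0.203, -0.979, 0.0], [0.0, -0.0, -1.0]]
wrist_force: [-0.6, 0.3, -0.2]
gripper_width: 0.286
```

```bash
python3 - <<'E'
from h import *
moved(.002,0,.148,0); st()
c=capture("scene");cv2.imwrite("pics/s11.png",cv2.cvtColor(cv2.resize(c["frame"][90:220,340:480],None,fx=4.5,fy=4.5,interpolation=cv2.INTER_CUBIC),cv2.COLOR_RGB2BGR))
E
```

```text
cmd [ 0.5214  0.2874 -0.018  11.6883]
t 13.4 tcp [ 0.5216  0.2871 -0.0175] yaw 11.7 tilt [0.0001 0.0001] F [-0.6  0.3 -0.2] M [-0.    0.11  0.01] w 0.286 j [ 44.4  31.5 -17.2  -0.  -41.3  57.3]
```

View pics/s11.png

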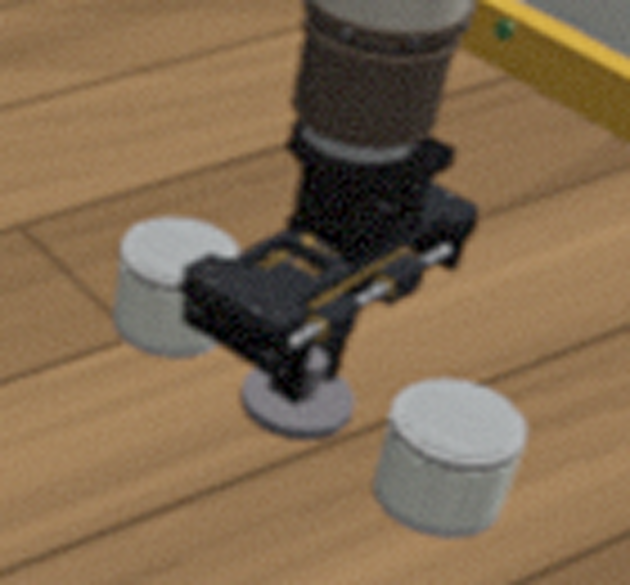

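>>> {"name": "jog_arm", "arguments": {"moves": [[1,0,0,0.0005,0,0,0],[1,0,0,0.001,0,0,0],[1,0,0,0.0015,0,0,0],[1,0,0,0.0015,0,0,0],[1,0,0,0.0015,0,0,0],[1,0,0,0.0015,0,0,0],[0.4,0,0,0.0015,0,0,0],[0,0,0,0.0015,0,0,0],[-0.2,0,0,0.0015,0,0,0],[-0.2,0,0,0.0015,0,0,0]]}}

```text
time_s: 14.28
tcp_pos: [0.5216, 0.2869, -0.0193]
ee_rot: [[0.979, 0.202, -0.0], [0.202, -0.979, -0.0], [-0.0, 0.0, -1.0]]
wrist_force: [-0.7, -0.1, -0.1]
gripper_width: 0.446
```

>>> {"name": "jog_arm", "arguments": {"moves": [[-0.3,0,0,0,0,0,0],[-0.3,0,0,0,0,0,0],[-0.3,0,0,0,0,0,0],[-0.3,0,0,0,0,0,0],[-0.3,0,0,-0.005,0,0,0],[-0.3,0,0,-0.015,0,0,0],[-0.3,0,0,-0.035,0,0,0],[-0.3,0,0,-0.065,0,0,0],[-0.3,0,0,-0.1,0,0,0],[-0.3,0,0,-0.135,0,0,0]]}}

```text
time_s: 15.12
tcp_pos: [0.5214, 0.2867, 0.1181]
ee_rot: [[0.979, 0.203, 0.0], [0.203, -0.979, -0.0], [0.0, 0.0, -1.0]]
wrist_force: [1.5, 1.2, 0.0]
gripper_width: 0.646
```

```bash
python3 - <<'E'
from h import *
moved(0,0,.0015-.135,0); st()
c=capture("wrist");save(c,"w12")
import pickle
d={"wrist":c,"scene":capture("scene")};pickle.dump(d,open("d12.pkl","wb"))
c=d["scene"];cv2.imwrite("pics/s12.png",cv2.cvtColor(cv2.resize(c["frame"][90:220,340:480],None,fx=4.5,fy=4.5,interpolation=cv2.INTER_CUBIC),cv2.COLOR_RGB2BGR))
E
```

```text
cmd [ 0.5214  0.2874  0.1155 11.6883]
t 15.12 tcp [0.5214 0.2867 0.1181] yaw 11.7 tilt [ 0.0001 -0.0003] F [1.5 1.2 0. ] M [ 0.03 -0.11 -0.01] w 0.646 j [ 44.4  22.3  -9.5   0.  -58.2  57.3]
```

View pics/w12.png

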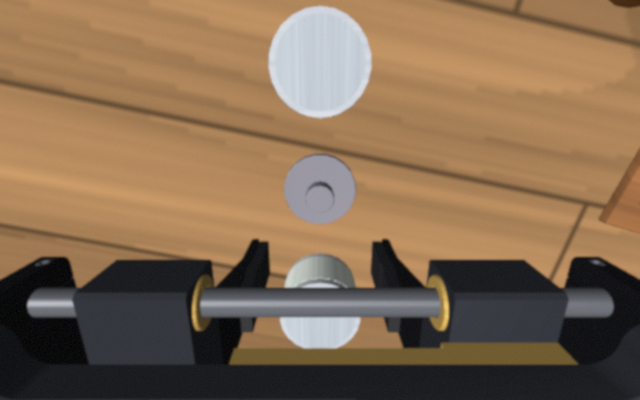

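View pics/s12.png

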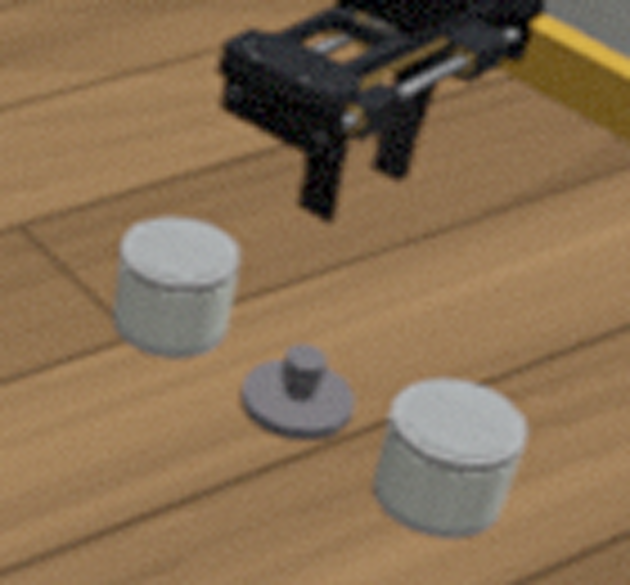

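The cover lies flat in line between the tins: disc at (320,188), tin tops at (320,62) and (320,318). Next, the cap.

```bash
python3 - <<'E'
from h import *
import pickle
c=pickle.load(open("d12.pkl","rb"))["wrist"]
print("cover",onz(c,320,188,.01),"A",onz(c,320,62,.06), "B edges",onz(c,320,349,.06))
plan(.533,-.017,.16,-36)
E
```

```text
cover [0.52327668 0.28728933 0.01      ] A [0.62954284 0.30939532 0.06      ] B edges [0.37858636 0.25729469 0.06      ]
dx dy dz wz [-0.0503  0.3005 -0.0445  0.8323]
```

>>> {"name": "jog_arm", "arguments": {"moves": [[-0.3,0,0.01,-0.015,0,0,0.04],[-0.3,-0.003,0.04,-0.03,0,0,0.12],[-0.3,-0.009,0.08,-0.0445,0,0,0.22],[-0.3,-0.016,0.12,-0.0445,0,0,0.33],[-0.3,-0.024,0.16,-0.0445,0,0,0.44],[-0.3,-0.032,0.2,-0.0445,0,0,0.55],[-0.3,-0.04,0.24,-0.0445,0,0,0.66],[-0.3,-0.046,0.275,-0.0445,0,0,0.76],[-0.3,-0.05,0.293,-0.0445,0,0,0.81],[-0.3,-0.0505,0.3,-0.0445,0,0,0.832]]}}

```text
time_s: 16.05
tcp_pos: [0.5324, -0.0198, 0.1611]
ee_rot: [[0.806, -0.592, 0.001], [-0.592, -0.806, 0.0], [0.0, -0.0, -1.0]]
wrist_force: [-0.9, 0.6, -0.3]
gripper_width: 0.65
```

>>> {"name": "jog_arm", "arguments": {"moves": [[-0.3,0,0,0,0,0,0],[-0.3,0,0,0,0,0,0],[-0.3,0,0,0,0,0,0],[-0.3,0,0,0,0,0,0],[-0.3,0,0,0,0,0,0],[-0.3,0,0,0,0,0,0],[-0.3,0,0,0,0,0,0],[-0.3,0,0,0,0,0,0],[-0.3,0,0,0,0,0,0],[-0.3,0,0,0,0,0,0]]}}

```text
time_s: 16.88
tcp_pos: [0.533, -0.017, 0.1605]
ee_rot: [[0.809, -0.587, -0.0], [-0.587, -0.809, -0.0], [0.0, 0.0, -1.0]]
wrist_force: [0.2, -0.3, -0.3]
gripper_width: 0.653
```

```bash
python3 - <<'E'
from h import *
moved(-.0505,.3,-.0445,.832); st()
c=capture("wrist");save(c,"w13")
import pickle;pickle.dump(c,open("w13.pkl","wb"))
E
```

```text
cmd [ 5.32700e-01 -1.66000e-02  1.60000e-01 -3.59818e+01]
t 16.88 tcp [ 0.533  -0.017   0.1605] yaw -35.97 tilt [-0. -0.] F [ 0.2 -0.3 -0.3] M [ 0.04 -0.02 -0.06] w 0.653 j [ 15.6  14.4 -14.7   0.  -60.9  38.4]
```

View pics/w13.png

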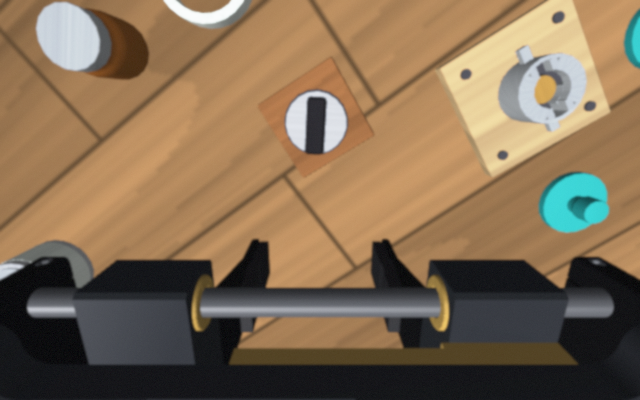

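```bash
python3 - <<'E'
from h import *
import pickle;c=pickle.load(open("w13.pkl","rb"))
im=c["frame"];k=8
cv2.imwrite("pics/w13c.png",cv2.cvtColor(cv2.resize(im[80:170,270:365],None,fx=k,fy=k,interpolation=cv2.INTER_CUBIC)[:600],cv2.COLOR_RGB2BGR))
sub=im[80:170,270:365].astype(int); m=(sub.max(2)<75)
print(blob(m))
n,l,s,cc=cv2.connectedComponentsWithStats(m.astype(np.uint8)); i=1+np.argmax(s[1:,4])
cn,_=cv2.findContours((l==i).astype(np.uint8),0,2); print(cv2.minAreaRect(cn[0]))
h=cv2.cvtColor(im,cv2.COLOR_RGB2HSV)[80:170,270:365]
w=((h[...,1]<60)&(h[...,2]>130)); cn,_=cv2.findContours((w|m).astype(np.uint8),0,2); cn=max(cn,key=cv2.contourArea)
e=cv2.fitEllipse(cn);print(e); print("collar",onz(c,e[0][0]+270,e[0][1]+80,.0525))
E
```

```text
[(923, [45.3, 45.2])]
((45.45958709716797, 45.4093132019043), (17.07203483581543, 55.345359802246094), 2.544804573059082)
((45.56607437133789, 41.47755432128906), (61.598487854003906, 62.42777633666992), 99.84590911865234)
collar [ 0.58818716 -0.05085684  0.0525    ]
```

View pics/w13c.png

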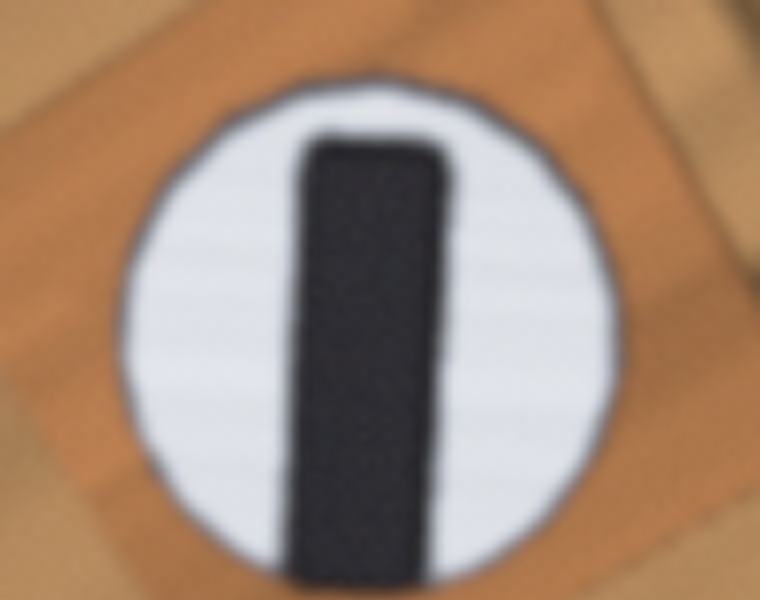

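```bash
python3 - <<'E'
from h import *
import pickle;c=pickle.load(open("w13.pkl","rb"))
g=lambda u,v:onz(c,270+(u+.5)/8-.5,80+(v+.5)/8-.5,.092)
tl,tr,bl,br=g(303,137),g(448,139),g(284,585),g(427,587)
print([p.round(4) for p in(tl,tr,bl,br)]); print("c",(tl+tr+bl+br)/4); v=tl+tr-bl-br; print(np.linalg.norm(v)/2,np.linalg.norm(tl-tr),np.degrees(np.arctan2(v[1],v[0])))
print("px center",onz(c,315.4,125.4,.092))
plan(.588,-.051,.16,-38.4); plan(.588,-.051,.021,-38.4)
E
```

```text
[array([ 0.6088, -0.0587,  0.092 ]), array([ 0.6004, -0.0701,  0.092 ]), array([ 0.5748, -0.031 ,  0.092 ]), array([ 0.566 , -0.0428,  0.092 ])]
c [ 0.58749201 -0.05061578  0.092     ]
0.04388312230023625 0.014176719036643077 -38.81614098124012
px center [ 0.5874847 -0.05079    0.092    ]
dx dy dz wz [ 0.065  -0.0047  0.      0.0422]
dx dy dz wz [ 0.065  -0.0047  0.139   0.0422]
```

>>> {"name": "jog_arm", "arguments": {"moves": [[-0.2,0.02,-0.002,0,0,0,0.02],[-0.2,0.05,-0.004,0,0,0,0.04],[-0.2,0.065,-0.005,0.01,0,0,0.047],[-0.2,0.065,-0.005,0.03,0,0,0.047],[-0.2,0.065,-0.005,0.06,0,0,0.047],[-0.2,0.065,-0.005,0.085,0,0,0.047],[-0.2,0.065,-0.005,0.105,0,0,0.047],[-0.2,0.065,-0.005,0.118,0,0,0.047],[-0.2,0.065,-0.005,0.123,0,0,0.047],[-0.2,0.065,-0.005,0.123,0,0,0.047]]}}

```text
time_s: 17.77
tcp_pos: [0.5876, -0.0514, 0.0361]
ee_rot: [[0.781, -0.625, -0.003], [-0.625, -0.781, -0.0], [-0.002, 0.002, -1.0]]
wrist_force: [0.5, 0.1, 0.1]
gripper_width: 0.601
```

```bash
python3 - <<'E'
from h import *
moved(.065,-.005,.123,.047); st()
c=capture("wrist");save(c,"w14")
c=capture("scene");cv2.imwrite("pics/s14.png",cv2.cvtColor(cv2.resize(c["frame"][150:280,260:380],None,fx=5,fy=4.5,interpolation=cv2.INTER_CUBIC),cv2.COLOR_RGB2BGR))
E
```

```text
cmd [ 5.88200e-01 -5.07000e-02  3.70000e-02 -3.86747e+01]
t 17.77 tcp [ 0.5876 -0.0514  0.0361] yaw -38.68 tilt [-0.0029 -0.0005] F [0.5 0.1 0.1] M [-0.01 -0.05 -0.01] w 0.601 j [ 10.7  27.1 -15.3  -0.  -47.7  40.6]
```

View pics/w14.png

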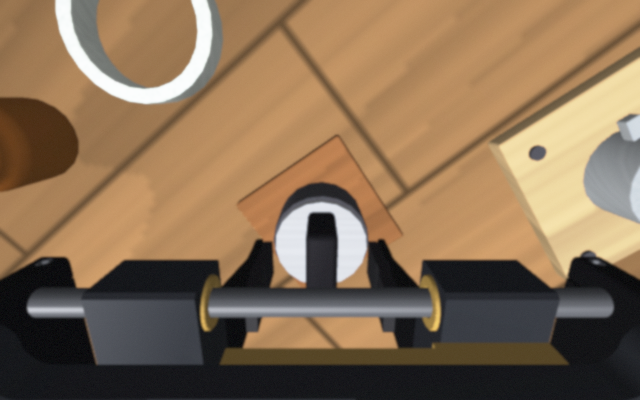

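View pics/s14.png

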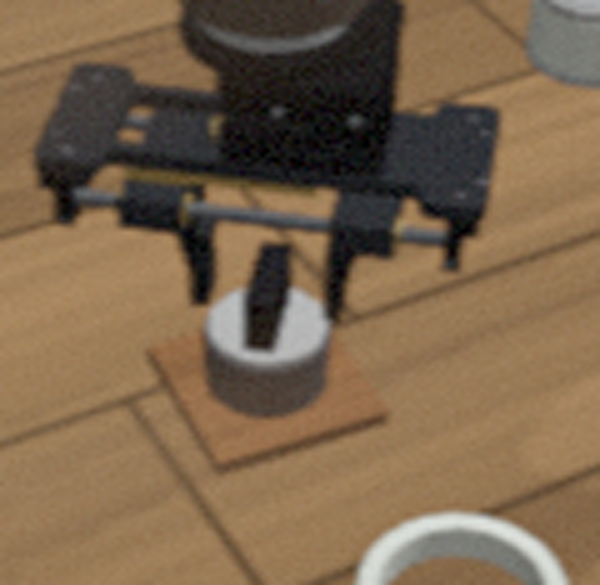

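>>> {"name": "jog_arm", "arguments": {"moves": [[-0.2,0,0,0.004,0,0,0],[-0.2,0,0,0.008,0,0,0],[-0.2,0,0,0.011,0,0,0],[0,0,0,0.011,0,0,0],[0.2,0,0,0.011,0,0,0],[0.4,0,0,0.011,0,0,0],[0.6,0,0,0.011,0,0,0],[0.8,0,0,0.011,0,0,0],[1,0,0,0.011,0,0,0],[1,0,0,0.011,0,0,0]]}}

```text
time_s: 18.7
tcp_pos: [0.5884, -0.0513, 0.0266]
ee_rot: [[0.781, -0.625, -0.0], [-0.625, -0.781, -0.0], [-0.0, 0.0, -1.0]]
wrist_force: [-1.5, -0.5, 0.8]
gripper_width: 0.181
```

>>> {"name": "jog_arm", "arguments": {"moves": [[1,0,0,0,0,0,0],[1,0,0,0,0,0,0],[1,0,0,0,0,0,0],[1,0,0,0,0,0,0],[1,0,0,0,0,0,0],[1,0,0,0,0,0,0],[1,0,0,0,0,0,0],[1,0,0,0,0,0,0],[1,0,0,0,0,0,0],[1,0,0,0,0,0,0]]}}

```text
time_s: 19.53
tcp_pos: [0.5885, -0.0512, 0.0265]
ee_rot: [[0.781, -0.625, -0.0], [-0.625, -0.781, -0.0], [0.0, 0.0, -1.0]]
wrist_force: [-0.2, -0.8, 2.7]
gripper_width: 0.18
```

```bash
python3 - <<'E'
from h import *
moved(0,0,.011,0); st()
c=capture("wrist");save(c,"w15")
c=capture("scene");cv2.imwrite("pics/s15.png",cv2.cvtColor(cv2.resize(c["frame"][170:270,270:370],None,fx=6,fy=6,interpolation=cv2.INTER_CUBIC),cv2.COLOR_RGB2BGR))
E
```

```text
cmd [ 5.88200e-01 -5.07000e-02  2.60000e-02 -3.86747e+01]
t 19.53 tcp [ 0.5885 -0.0512  0.0265] yaw -38.67 tilt [-0.0001 -0.0001] F [-0.2 -0.8  2.7] M [-0.15  0.35  0.04] w 0.18 j [ 10.7  27.8 -15.9   0.  -46.3  40.6]
```

View pics/s15.png

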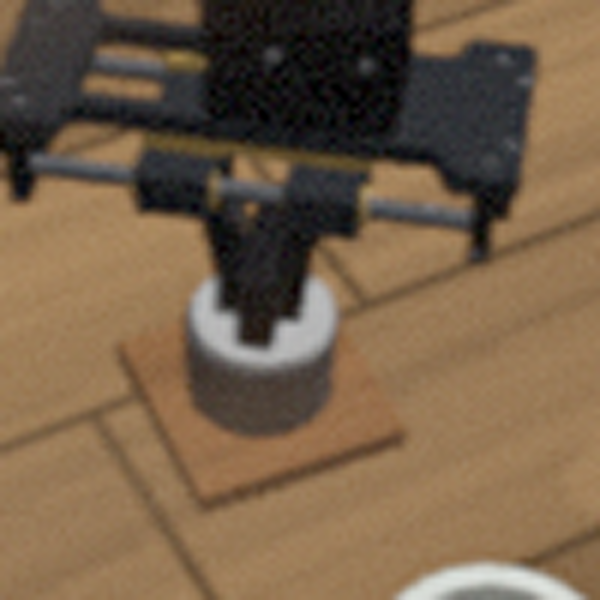

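View pics/w15.png

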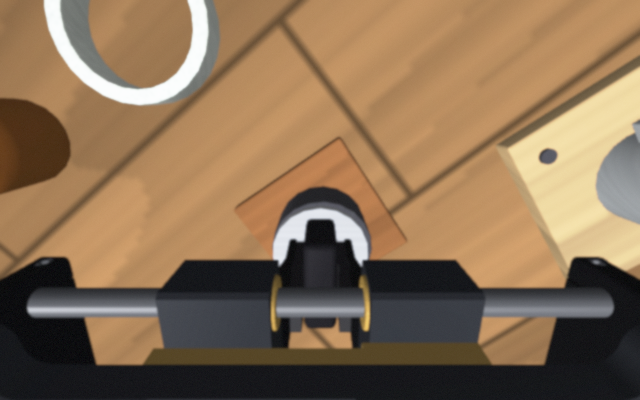

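>>> {"name": "jog_arm", "arguments": {"moves": [[1,0,0,-0.003,0,0,0],[1,0,0,-0.008,0,0,0],[1,0,0,-0.016,0,0,0],[1,0,0,-0.028,0,0,0],[1,0,0,-0.042,0,0,0],[1,0,0,-0.058,0,0,0],[1,0,0,-0.075,0,0,0],[1,0,0,-0.088,0,0,0],[1,0,0,-0.095,0,0,0],[1,0,0,-0.098,0,0,0]]}}

```text
time_s: 20.47
tcp_pos: [0.5893, -0.051, 0.1263]
ee_rot: [[0.781, -0.625, 0.003], [-0.625, -0.781, 0.001], [0.002, -0.002, -1.0]]
wrist_force: [-0.4, 0.4, -0.7]
gripper_width: 0.175
```

```bash
python3 - <<'E'
from h import *
moved(0,0,-.098,0); st()
c=capture("wrist");save(c,"w16")
plan(.488,-.238,.124,-4.05)
E
```

```text
cmd [  0.5882  -0.0507   0.124  -38.6747]
t 20.47 tcp [ 0.5893 -0.051   0.1263] yaw -38.67 tilt [0.0031 0.0005] F [-0.4  0.4 -0.7] M [ 0.02 -0.   -0.03] w 0.175 j [ 10.7  21.5  -9.5   0.  -58.8  40.6]
dx dy dz wz [ 0.0388  0.2088  0.     -0.6043]
```

View pics/w16.png

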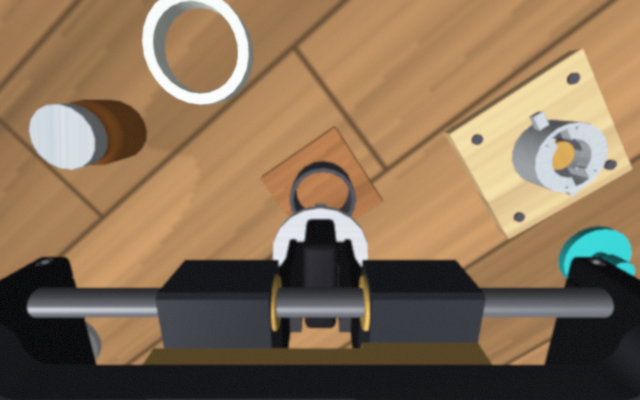

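```bash
python3 - <<'E'
from h import *
plan(.43,-.235,.134,-4.05)
E
```

```text
dx dy dz wz [-0.0084  0.2427 -0.01   -0.6043]
```

>>> {"name": "jog_arm", "arguments": {"moves": [[1,0,0.012,-0.01,0,0,-0.05],[1,-0.001,0.035,-0.01,0,0,-0.12],[1,-0.002,0.065,-0.01,0,0,-0.2],[1,-0.004,0.1,-0.01,0,0,-0.28],[1,-0.005,0.135,-0.01,0,0,-0.36],[1,-0.006,0.17,-0.01,0,0,-0.44],[1,-0.007,0.2,-0.01,0,0,-0.52],[1,-0.008,0.225,-0.01,0,0,-0.57],[1,-0.008,0.238,-0.01,0,0,-0.604],[1,-0.008,0.243,-0.01,0,0,-0.604]]}}

```text
time_s: 21.35
tcp_pos: [0.4282, -0.2369, 0.1336]
ee_rot: [[0.997, -0.073, -0.002], [-0.073, -0.997, 0.001], [-0.002, -0.001, -1.0]]
wrist_force: [0.9, 0.0, -1.5]
gripper_width: 0.181
```

>>> {"name": "jog_arm", "arguments": {"moves": [[1,0,0,0,0,0,0],[1,0,0,0,0,0,0],[1,0,0,0,0,0,0],[1,0,0,0,0,0,0],[1,0,0,0,0,0,0],[1,0,0,0,0,0,0],[1,0,0,0,0,0,0],[1,0,0,0,0,0,0],[1,0,0,0,0,0,0],[1,0,0,0,0,0,0]]}}

```text
time_s: 22.18
tcp_pos: [0.4304, -0.2359, 0.1345]
ee_rot: [[0.997, -0.071, 0.0], [-0.071, -0.997, -0.0], [0.0, 0.0, -1.0]]
wrist_force: [0.8, 0.8, -1.6]
gripper_width: 0.183
```

```bash
python3 - <<'E'
from h import *
moved(-.008,.243,-.01,-.604); st()
c=capture("wrist");save(c,"w17")
import pickle;pickle.dump(c,open("w17.pkl","wb"))
cv2.imwrite("pics/w17c.png",cv2.cvtColor(cv2.resize(c["frame"][70:220,240:400],None,fx=4,fy=4,interpolation=cv2.INTER_CUBIC),cv2.COLOR_RGB2BGR))
c=capture("scene");cv2.imwrite("pics/s17.png",cv2.cvtColor(cv2.resize(c["frame"][110:270,160:300],None,fx=3.7,fy=3.7,interpolation=cv2.INTER_CUBIC),cv2.COLOR_RGB2BGR))
E
```

```text
cmd [ 0.4301 -0.2355  0.134  -4.0681]
t 22.18 tcp [ 0.4304 -0.2359  0.1345] yaw -4.07 tilt [ 0. -0.] F [ 0.8  0.8 -1.6] M [-0.02  0.02  0.02] w 0.183 j [ -9.7  11.7 -22.4   0.  -55.9  95.7]
```

View pics/w17c.png

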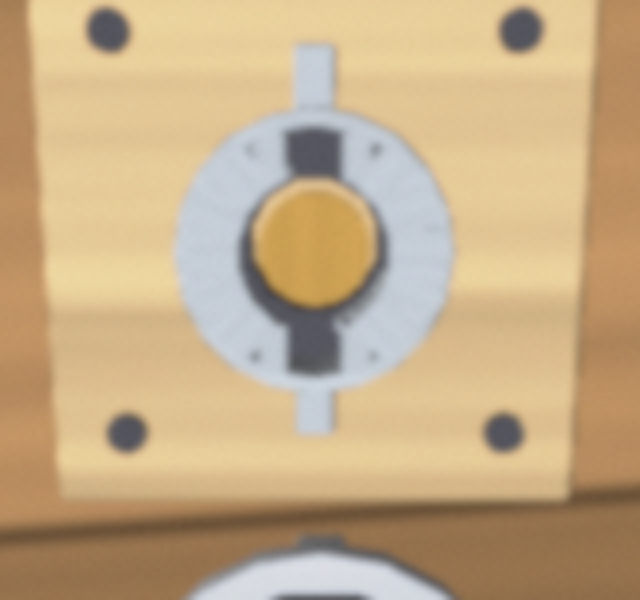

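View pics/s17.png

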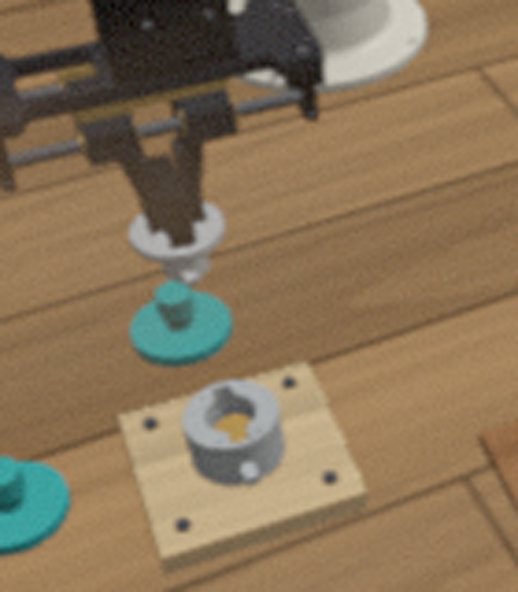

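```bash
python3 - <<'E'
from h import *
import pickle;c=pickle.load(open("w17.pkl","rb"))
g=lambda u,v,z:onz(c,240+(u+.5)/4-.5,70+(v+.5)/4-.5,z)
print("rim",g(314,250,.054),"L/R",g(176,250,.054),g(454,250,.054),"T/B",g(314,110,.054),g(314,390,.054))
# slots outer ends at rim level (26 mm)
a,b=g(315,127,.054),g(314,373,.044);print("slot top",a,"ears",g(315,43,.04),g(316,434,.04))
P=[g(108,30,.018),g(521,30,.018),g(127,433,.018),g(504,433,.018)];print(np.mean(P,0));v=P[0]+P[1]-P[2]-P[3];print(np.degrees(np.arctan2(v[1],v[0])))
e1,e2=g(315,43,.04),g(316,434,.04);print(np.degrees(np.arctan2(*(e1-e2)[[1,0]])))
s=sense();R=s["ee_rot"];p=np.array(s["tcp_pos"])
print("TCP",p,"collar front",R.T@(g(321,549,.162)-p),"lug-front?",R.T@(g(321,538,.125+.012)-p))
E
```

```text
rim [ 0.48847771 -0.2378231   0.054     ] L/R [ 0.49052889 -0.20878447  0.054     ] [ 0.48639661 -0.26728539  0.054     ] T/B [ 0.51650317 -0.23984927  0.054     ] [ 0.45860218 -0.23566316  0.054     ]
slot top [ 0.51317855 -0.23981464  0.054     ] ears [ 0.53004645 -0.24097155  0.04      ] [ 0.44547    -0.23510851  0.04      ]
[ 0.48726889 -0.23780527  0.018     ]
-3.9764152420774788
-3.9655327259901063
TCP [ 0.43039012 -0.23589585  0.13446325] collar front [ 0.02751933 -0.00073584 -0.02753575] lug-front? [ 0.02104419 -0.00072604 -0.00253598]
```

```bash
python3 - <<'E'
from h import *
plan(.4877,-.2382,.134,-4.0);plan(.4877,-.2382,.073,-4.0)
E
```

```text
dx dy dz wz [ 0.0576 -0.0013  0.     -0.0012]
dx dy dz wz [ 0.0576 -0.0013  0.061  -0.0012]
```

>>> {"name": "jog_arm", "arguments": {"moves": [[1,0.01,0,0,0,0,-0.001],[1,0.028,-0.001,0,0,0,-0.001],[1,0.045,-0.001,0,0,0,-0.001],[1,0.055,-0.0013,0.005,0,0,-0.001],[1,0.0576,-0.0013,0.016,0,0,-0.001],[1,0.0576,-0.0013,0.03,0,0,-0.001],[1,0.0576,-0.0013,0.045,0,0,-0.001],[1,0.0576,-0.0013,0.056,0,0,-0.001],[1,0.0576,-0.0013,0.061,0,0,-0.001],[1,0.0576,-0.0013,0.061,0,0,-0.001]]}}

```text
time_s: 23.12
tcp_pos: [0.4861, -0.2383, 0.0713]
ee_rot: [[0.998, -0.07, -0.005], [-0.07, -0.998, 0.001], [-0.005, -0.001, -1.0]]
wrist_force: [0.1, -0.0, -0.6]
gripper_width: 0.178
```

```bash
python3 - <<'E'
from h import *
moved(.0576,-.0013,.061,-.001); st()
c=capture("wrist");save(c,"w18")
c=capture("scene");cv2.imwrite("pics/s18.png",cv2.cvtColor(cv2.resize(c["frame"][150:270,170:290],None,fx=5,fy=5,interpolation=cv2.INTER_CUBIC),cv2.COLOR_RGB2BGR))
E
```

```text
cmd [ 0.4877 -0.2382  0.073  -4.0108]
t 23.12 tcp [ 0.4861 -0.2383  0.0713] yaw -4.04 tilt [-0.0045  0.0012] F [ 0.1 -0.  -0.6] M [-0.04  0.01 -0.  ] w 0.178 j [ -9.   20.7 -20.1  -0.  -49.5  94.9]
```

View pics/w18.png

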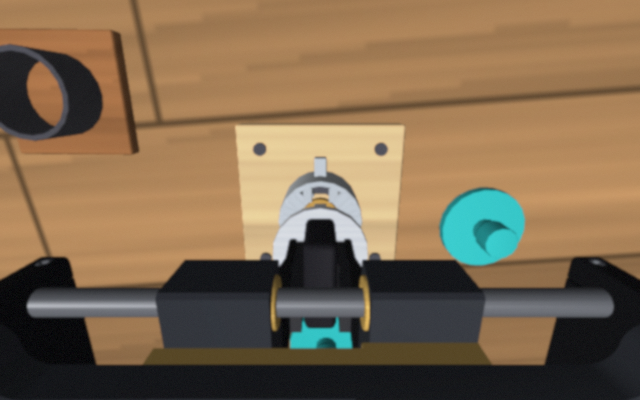

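View pics/s18.png

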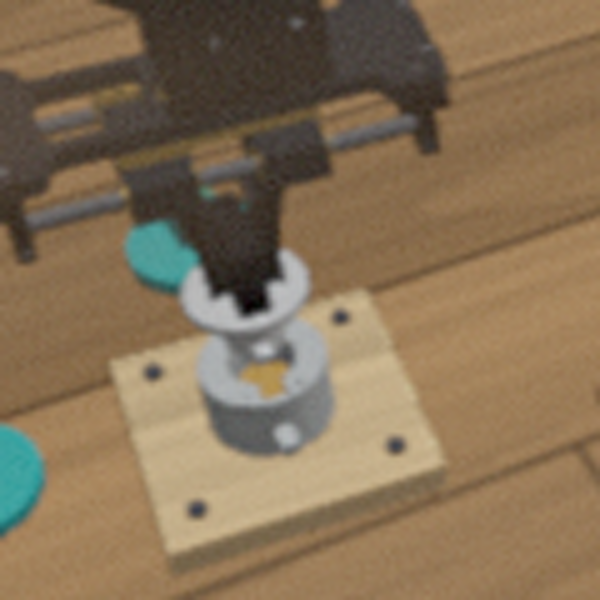

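>>> {"name": "jog_arm", "arguments": {"moves": [[1,0,0,0.0,0,0,0],[1,0,0,0.001,0,0,0],[1,0,0,0.003,0,0,0],[1,0,0,0.005,0,0,0],[1,0,0,0.007,0,0,0],[1,0,0,0.009,0,0,0],[1,0,0,0.011,0,0,0],[1,0,0,0.013,0,0,0],[1,0,0,0.014,0,0,0],[1,0,0,0.014,0,0,0]]}}

```text
time_s: 24.05
tcp_pos: [0.4877, -0.2386, 0.0591]
ee_rot: [[0.998, -0.07, -0.001], [-0.07, -0.998, 0.0], [-0.001, -0.0, -1.0]]
wrist_force: [-0.6, -0.2, -2.0]
gripper_width: 0.181
```

```bash
python3 - <<'E'
from h import *
moved(0,0,.014,0); st()
c=capture("wrist");save(c,"w19")
c=capture("scene");cv2.imwrite("pics/s19.png",cv2.cvtColor(cv2.resize(c["frame"][150:270,170:290],None,fx=5,fy=5,interpolation=cv2.INTER_CUBIC),cv2.COLOR_RGB2BGR))
E
```

```text
cmd [ 0.4877 -0.2382  0.059  -4.0108]
t 24.05 tcp [ 0.4877 -0.2386  0.0591] yaw -4.01 tilt [-0.0007  0.0001] F [-0.6 -0.2 -2. ] M [-0.04  0.03 -0.02] w 0.181 j [ -9.   21.6 -20.8  -0.  -47.7  94.9]
```

View pics/s19.png

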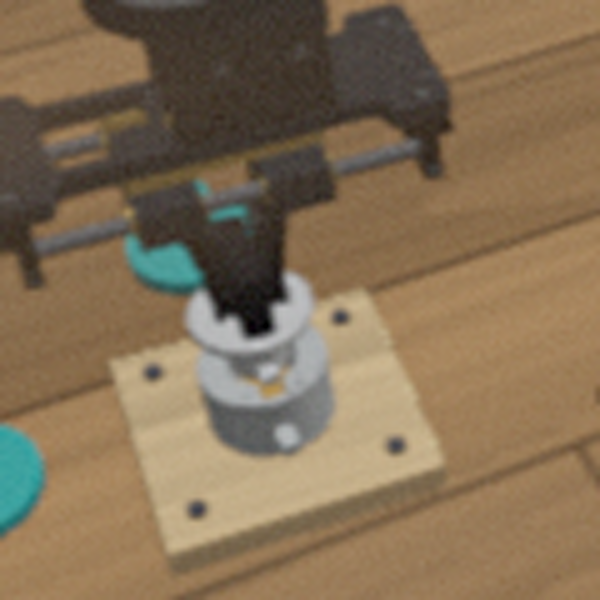

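>>> {"name": "jog_arm", "arguments": {"moves": [[1,0,0,0.001,0,0,0],[1,0,0,0.002,0,0,0],[1,0,0,0.003,0,0,0],[1,0,0,0.004,0,0,0],[1,0,0,0.005,0,0,0],[1,0,0,0.006,0,0,0],[1,0,0,0.007,0,0,0],[1,0,0,0.008,0,0,0],[1,0,0,0.008,0,0,0],[1,0,0,0.008,0,0,0]]}}

```text
time_s: 24.98
tcp_pos: [0.4879, -0.2387, 0.0514]
ee_rot: [[0.998, -0.07, -0.0], [-0.07, -0.998, 0.0], [-0.0, -0.0, -1.0]]
wrist_force: [0.2, 0.6, -1.0]
gripper_width: 0.184
```

```bash
python3 - <<'E'
from h import *
moved(0,0,.008,0); st()
c=capture("scene");cv2.imwrite("pics/s20.png",cv2.cvtColor(cv2.resize(c["frame"][150:270,170:290],None,fx=5,fy=5,interpolation=cv2.INTER_CUBIC),cv2.COLOR_RGB2BGR))
E
```

```text
cmd [ 0.4877 -0.2382  0.051  -4.0108]
t 24.98 tcp [ 0.4879 -0.2387  0.0514] yaw -4.01 tilt [-0.0001  0.    ] F [ 0.2  0.6 -1. ] M [-0.04 -0.05  0.02] w 0.184 j [ -9.   22.1 -21.3  -0.  -46.6  94.9]
```

View pics/s20.png

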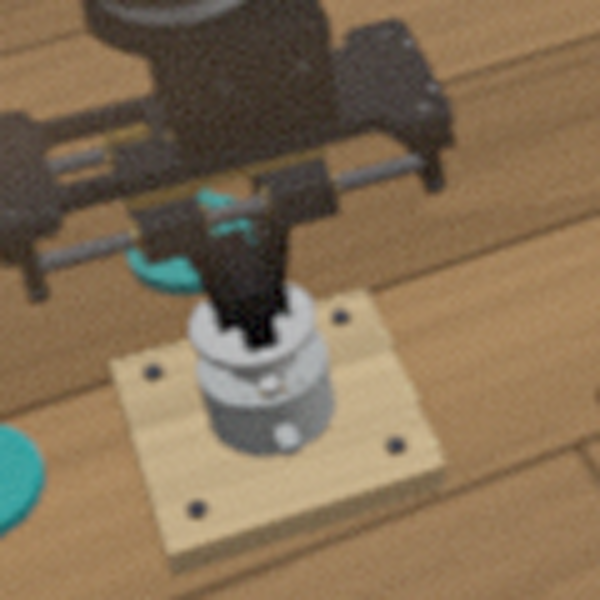

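>>> {"name": "jog_arm", "arguments": {"moves": [[1,0,0,0.001,0,0,0],[1,0,0,0.002,0,0,0],[1,0,0,0.003,0,0,0],[1,0,0,0.004,0,0,0],[1,0,0,0.005,0,0,0],[1,0,0,0.006,0,0,0],[1,0,0,0.007,0,0,0],[1,0,0,0.008,0,0,0],[1,0,0,0.008,0,0,0],[1,0,0,0.008,0,0,0]]}}

```text
time_s: 25.87
tcp_pos: [0.4881, -0.2387, 0.0438]
ee_rot: [[0.998, -0.07, 0.0], [-0.07, -0.998, -0.0], [0.0, 0.0, -1.0]]
wrist_force: [-0.9, 1.3, 5.9]
gripper_width: 0.181
```

```bash
python3 - <<'E'
from h import *
moved(0,0,.008,0); st()
E
```

```text
cmd [ 0.4877 -0.2382  0.043  -4.0108]
t 25.87 tcp [ 0.4881 -0.2387  0.0438] yaw -4.0 tilt [ 0.0004 -0.0002] F [-0.9  1.3  5.9] M [ 0.36  0.44 -0.01] w 0.181 j [ -9.   22.7 -21.7   0.  -45.5  94.9]
```

>>> {"name": "jog_arm", "arguments": {"moves": [[1,0,0,0.001,0,0,0],[1,0,0,0.002,0,0,0],[1,0,0,0.003,0,0,0],[1,0,0,0.004,0,0,0],[1,0,0,0.005,0,0,0],[1,0,0,0.006,0,0,0],[1,0,0,0.007,0,0,0],[1,0,0,0.0075,0,0,0],[1,0,0,0.0075,0,0,0],[1,0,0,0.0075,0,0,0]]}}

```text
time_s: 26.7
tcp_pos: [0.4882, -0.2388, 0.0369]
ee_rot: [[0.998, -0.069, 0.001], [-0.069, -0.998, -0.0], [0.001, 0.0, -1.0]]
wrist_force: [-1.5, 0.9, 8.9]
gripper_width: 0.184
```

```bash
python3 - <<'E'
from h import *
moved(0,0,.0075,0); st()
c=capture("wrist");save(c,"w21")
c=capture("scene");cv2.imwrite("pics/s21.png",cv2.cvtColor(cv2.resize(c["frame"][150:270,170:290],None,fx=5,fy=5,interpolation=cv2.INTER_CUBIC),cv2.COLOR_RGB2BGR))
E
```

```text
cmd [ 0.4877 -0.2382  0.0355 -4.0108]
t 26.7 tcp [ 0.4882 -0.2388  0.0369] yaw -3.98 tilt [ 0.0006 -0.0005] F [-1.5  0.9  8.9] M [0.67 0.7  0.01] w 0.184 j [ -9.   23.2 -22.1   0.  -44.6  94.9]
```

View pics/s21.png

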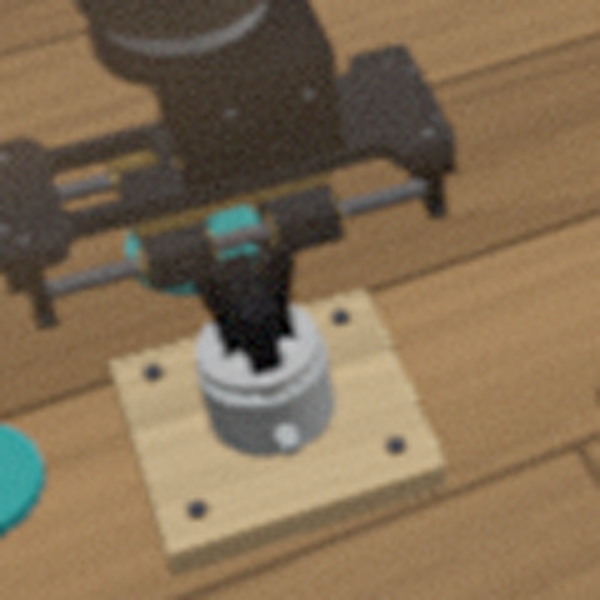

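>>> {"name": "jog_arm", "arguments": {"moves": [[1,0,0,0,0,0,0.03],[1,0,0,0,0,0,0.08],[1,0,0,0,0,0,0.13],[1,0,0,0,0,0,0.18],[1,0,0,0,0,0,0.23],[1,0,0,0,0,0,0.28],[1,0,0,0,0,0,0.33],[1,0,0,0,0,0,0.38],[1,0,0,0,0,0,0.4],[1,0,0,0,0,0,0.4]]}}

```text
time_s: 27.63
tcp_pos: [0.4894, -0.2395, 0.0375]
ee_rot: [[0.892, -0.453, 0.003], [-0.453, -0.892, -0.002], [0.003, 0.0, -1.0]]
wrist_force: [-1.3, -0.3, 9.3]
gripper_width: 0.181
```

```bash
python3 - <<'E'
from h import *
moved(0,0,0,.4); st()
c=capture("scene");cv2.imwrite("pics/s22.png",cv2.cvtColor(cv2.resize(c["frame"][150:270,170:290],None,fx=5,fy=5,interpolation=cv2.INTER_CUBIC),cv2.COLOR_RGB2BGR))
c=capture("wrist");save(c,"w22")
E
```

```text
cmd [  0.4877  -0.2382   0.0355 -26.9291]
t 27.63 tcp [ 0.4894 -0.2395  0.0375] yaw -26.91 tilt [ 0.0029 -0.0017] F [-1.3 -0.3  9.3] M [-0.01  0.47  0.04] w 0.181 j [ -9.   23.2 -22.1   0.1 -44.5  72. ]
```

View pics/s22.png

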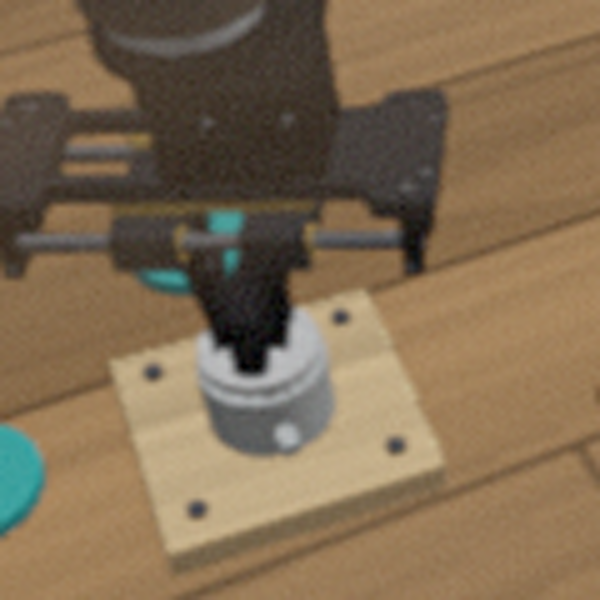

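View pics/w22.png

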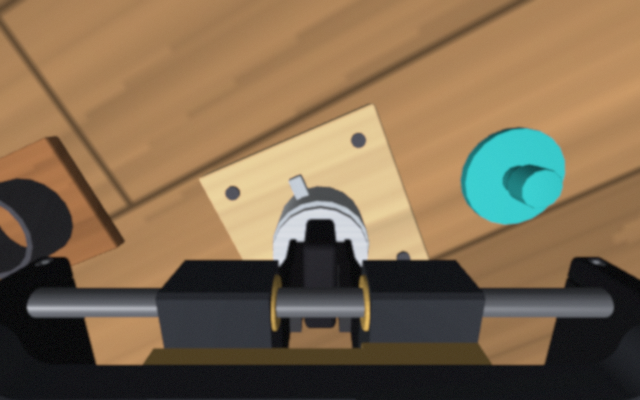

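>>> {"name": "jog_arm", "arguments": {"moves": [[1,0,0,0,0,0,0.05],[1,0,0,0,0,0,0.1],[1,0,0,0,0,0,0.16],[1,0,0,0,0,0,0.22],[1,0,0,0,0,0,0.28],[1,0,0,0,0,0,0.34],[1,0,0,0,0,0,0.4],[1,0,0,0,0,0,0.46],[1,0,0,0,0,0,0.5],[1,0,0,0,0,0,0.5]]}}

```text
time_s: 28.57
tcp_pos: [0.4889, -0.2395, 0.0376]
ee_rot: [[0.565, -0.825, 0.002], [-0.825, -0.565, -0.002], [0.003, -0.001, -1.0]]
wrist_force: [-3.3, -0.3, 10.5]
gripper_width: 0.184
```

>>> {"name": "jog_arm", "arguments": {"moves": [[1,0,0,0,0,0,0.05],[1,0,0,0,0,0,0.1],[1,0,0,0,0,0,0.15],[1,0,0,0,0,0,0.2],[1,0,0,0,0,0,0.25],[1,0,0,0,0,0,0.3],[1,0,0,0,0,0,0.35],[1,0,0,0,0,0,0.4],[1,0,0,0,0,0,0.4],[1,0,0,0,0,0,0.4]]}}

```text
time_s: 29.4
tcp_pos: [0.4881, -0.2395, 0.0376]
ee_rot: [[0.2, -0.98, 0.0], [-0.98, -0.2, -0.002], [0.002, -0.0, -1.0]]
wrist_force: [-3.4, -0.9, 12.2]
gripper_width: 0.183
```

```bash
python3 - <<'E'
from h import *
moved(0,0,0,.9); st()
c=capture("wrist");save(c,"w23")
E
```

```text
cmd [ 4.87700e-01 -2.38200e-01  3.55000e-02 -7.84953e+01]
t 29.4 tcp [ 0.4881 -0.2395  0.0376] yaw -78.45 tilt [ 0.0004 -0.0015] F [-3.4 -0.9 12.2] M [0.03 1.12 0.  ] w 0.183 j [ -9.   23.2 -22.1   0.1 -44.6  20.5]
```

View pics/w23.png

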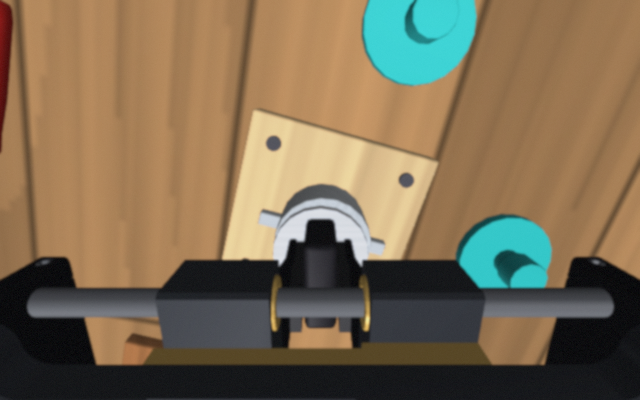

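>>> {"name": "jog_arm", "arguments": {"moves": [[1,0,0,0,0,0,0.04],[1,0,0,0,0,0,0.08],[1,0,0,0,0,0,0.12],[1,0,0,0,0,0,0.16],[1,0,0,0,0,0,0.19],[1,0,0,0,0,0,0.22],[1,0,0,0,0,0,0.24],[1,0,0,0,0,0,0.25],[1,0,0,0,0,0,0.25],[1,0,0,0,0,0,0.25]]}}

```text
time_s: 30.28
tcp_pos: [0.4875, -0.2395, 0.0375]
ee_rot: [[-0.048, -0.999, -0.001], [-0.999, 0.048, -0.001], [0.001, 0.001, -1.0]]
wrist_force: [-4.4, 0.5, 12.8]
gripper_width: 0.183
```

```bash
python3 - <<'E'
from h import *
moved(0,0,0,.25); st()
E
```

```text
cmd [ 4.87700e-01 -2.38200e-01  3.55000e-02 -9.28192e+01]
t 30.28 tcp [ 0.4875 -0.2395  0.0375] yaw -92.76 tilt [-0.0007 -0.0014] F [-4.4  0.5 12.8] M [0.08 1.41 0.07] w 0.183 j [ -9.   23.2 -22.2   0.1 -44.7   6.2]
```

>>> {"name": "jog_arm", "arguments": {"moves": [[1,0,0,0,0,0,0.01],[1,0,0,0,0,0,0.02],[1,0,0,0,0,0,0.03],[1,0,0,0,0,0,0.04],[1,0,0,0,0,0,0.05],[1,0,0,0,0,0,0.06],[1,0,0,0,0,0,0.06],[1,0,0,0,0,0,0.06],[1,0,0,0,0,0,0.06],[1,0,0,0,0,0,0.06]]}}

```text
time_s: 31.12
tcp_pos: [0.4867, -0.2393, 0.0375]
ee_rot: [[-0.108, -0.994, -0.002], [-0.994, 0.108, -0.001], [0.001, 0.002, -1.0]]
wrist_force: [-6.6, 0.7, 14.5]
gripper_width: 0.183
```

```bash
python3 - <<'E'
from h import *
moved(0,0,0,.06); st()
c=capture("wrist");save(c,"w24")
c=capture("scene");cv2.imwrite("pics/s24.png",cv2.cvtColor(cv2.resize(c["frame"][150:270,170:290],None,fx=5,fy=5,interpolation=cv2.INTER_CUBIC),cv2.COLOR_RGB2BGR))
E
```

```text
cmd [ 4.8770e-01 -2.3820e-01  3.5500e-02 -9.6257e+01]
t 31.12 tcp [ 0.4867 -0.2393  0.0375] yaw -96.17 tilt [-0.0025 -0.001 ] F [-6.6  0.7 14.5] M [0.36 1.78 0.19] w 0.183 j [ -9.   23.2 -22.2   0.1 -44.8   2.7]
```

View pics/w24.png

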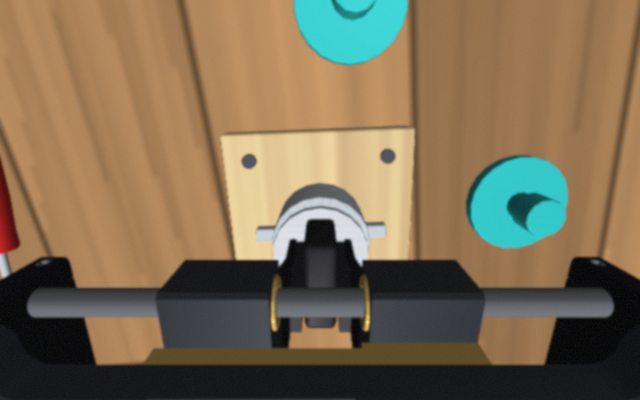

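View pics/s24.png

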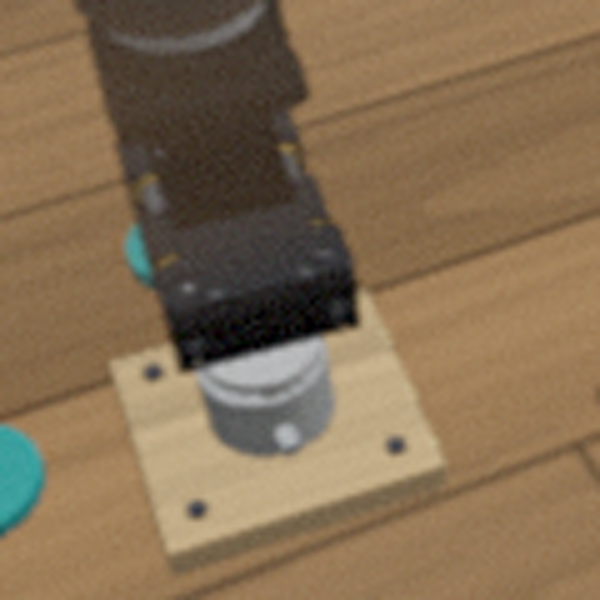

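>>> {"name": "jog_arm", "arguments": {"moves": [[1,0,0.0003,0.0003,0,0,0],[1,0,0.0006,0.0006,0,0,0],[1,0,0.001,0.001,0,0,0],[1,0,0.001,0.001,0,0,0.01],[1,0,0.001,0.001,0,0,0.02],[1,0,0.001,0.001,0,0,0.03],[1,0,0.001,0.001,0,0,0.03],[1,0,0.001,0.001,0,0,0.03],[1,0,0.001,0.001,0,0,0.03],[1,0,0.001,0.001,0,0,0.03]]}}

```text
time_s: 32.05
tcp_pos: [0.4865, -0.2394, 0.0372]
ee_rot: [[-0.135, -0.991, -0.001], [-0.991, 0.135, -0.002], [0.002, 0.001, -1.0]]
wrist_force: [-5.8, 1.3, 16.6]
gripper_width: 0.182
```

```bash
python3 - <<'E'
from h import *
moved(0,.001,.001,.03); st()
d=cap3();c=d["scene"]
import pickle;pickle.dump(d,open("d25.pkl","wb"))
cv2.imwrite("pics/s25.png",cv2.cvtColor(cv2.resize(c["frame"][205:250,200:250],None,fx=12,fy=12,interpolation=cv2.INTER_CUBIC),cv2.COLOR_RGB2BGR))
E
```

```text
cmd [ 4.86700e-01 -2.38100e-01  3.45000e-02 -9.79758e+01]
t 32.05 tcp [ 0.4865 -0.2394  0.0372] yaw -97.77 tilt [-0.001 -0.002] F [-5.8  1.3 16.6] M [0.41 1.77 0.5 ] w 0.182 j [ -9.   23.1 -22.3   0.2 -44.6   1.1]
```

View pics/s25.png

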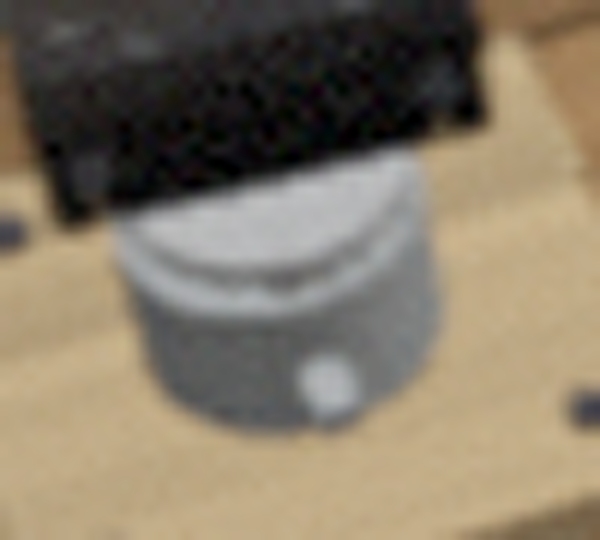

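```bash
python3 - <<'E'
from h import *
import pickle;c=pickle.load(open("d25.pkl","rb"))["scene"]
n=np.array([.488,-.238]);u=np.array([.985,-.173])
cr=lambda p:((proj(c,p)-[200,205])*12+5.5).round(1)
print("rim outer",cr([*(n+u*.030),.054]))
for z in (.026,.028,.030):
  print(z,"coltop",cr([*(n+u*.028),z+.037]),"colbot",cr([*(n+u*.028),z+.031]))
f=cv2.resize(c["frame"][205:250,200:250],None,fx=12,fy=12,interpolation=cv2.INTER_CUBIC).mean(2)
for col in (230,250,270): print(col,[int(v) for v in f[200:360:6,col]])
E
```

```text
rim outer [295.8 306. ]
0.026 coltop [287.1 266.2] colbot [291.8 287.8]
0.028 coltop [285.5 258.9] colbot [290.3 280.6]
0.03 coltop [283.9 251.7] colbot [288.7 273.4]
230 [148, 168, 184, 187, 187, 184, 183, 184, 185, 187, 172, 148, 128, 123, 130, 145, 160, 169, 160, 136, 109, 95, 85, 84, 88, 93, 95]
250 [182, 185, 186, 185, 184, 185, 186, 187, 186, 185, 170, 150, 131, 123, 132, 153, 171, 176, 163, 138, 111, 95, 88, 93, 95, 91, 91]
270 [188, 189, 186, 183, 181, 181, 183, 184, 183, 182, 165, 142, 118, 106, 110, 129, 151, 165, 160, 139, 111, 92, 82, 86, 89, 89, 89]
```

```bash
python3 - <<'E'
from h import *
import pickle;c=pickle.load(open("d25.pkl","rb"))["scene"]
n=np.array([.488,-.238]);a=np.radians(np.arange(-120,120,.25))
def low(r,z,col,dn=(0,0)):
    P=np.array([((proj(c,[n[0]+dn[0]+r*np.cos(t),n[1]+dn[1]+r*np.sin(t),z])-[200,205])*12+5.5) for t in a])
    i=np.where(abs(P[:,0]-col)<3)[0]; return P[i,1].max().round(1)
for col in (170,210,250,290,330,370):
    print(col,"rim",low(.03,.054,col),"rim bottom .018+", [ (z,low(.028,z+.037,col),low(.028,z+.031,col)) for z in (.026,.028,.030)])
f=cv2.resize(c["frame"][205:250,200:250],None,fx=12,fy=12,interpolation=cv2.INTER_CUBIC).mean(2)
for col in (170,210,290,330,370): print(col,[(r,int(f[r,col])) for r in range(200,350,8)])
E
```

```text
170 rim 297.8 rim bottom .018+ [(0.026, np.float64(259.0), np.float64(278.1)), (0.028, np.float64(252.4), np.float64(271.9)), (0.03, np.float64(245.8), np.float64(265.4))]
210 rim 309.2 rim bottom .018+ [(0.026, np.float64(269.7), np.float64(290.6)), (0.028, np.float64(262.7), np.float64(283.7)), (0.03, np.float64(255.7), np.float64(276.7))]
250 rim 311.7 rim bottom .018+ [(0.026, np.float64(271.4), np.float64(293.2)), (0.028, np.float64(264.1), np.float64(285.9)), (0.03, np.float64(256.7), np.float64(278.7))]
290 rim 307.7 rim bottom .018+ [(0.026, np.float64(266.0), np.float64(288.8)), (0.028, np.float64(258.5), np.float64(281.2)), (0.03, np.float64(250.9), np.float64(273.7))]
330 rim 296.2 rim bottom .018+ [(0.026, np.float64(252.9), np.float64(276.6)), (0.028, np.float64(244.8), np.float64(268.6)), (0.03, np.float64(237.0), np.float64(260.9))]
370 rim 276.0 rim bottom .018+ [(0.026, np.float64(229.1), np.float64(254.0)), (0.028, np.float64(220.7), np.float64(245.7)), (0.03, np.float64(212.3), np.float64(237.4))]
170 [(200, 63), (208, 115), (216, 163), (224, 187), (232, 187), (240
[... 380 characters left out ...]
44, 91)]
290 [(200, 188), (208, 185), (216, 183), (224, 182), (232, 182), (240, 183), (248, 180), (256, 171), (264, 140), (272, 108), (280, 97), (288, 115), (296, 142), (304, 152), (312, 133), (320, 104), (328, 92), (336, 88), (344, 89)]
330 [(200, 186), (208, 184), (216, 185), (224, 186), (232, 183), (240, 173), (248, 154), (256, 134), (264, 120), (272, 124), (280, 141), (288, 151), (296, 142), (304, 120), (312, 104), (320, 98), (328, 99), (336, 97), (344, 103)]
370 [(200, 182), (208, 178), (216, 169), (224, 156), (232, 146), (240, 144), (248, 149), (256, 153), (264, 156), (272, 150), (280, 134), (288, 123), (296, 116), (304, 113), (312, 115), (320, 119), (328, 117), (336, 113), (344, 111)]
```

>>> {"name": "jog_arm", "arguments": {"moves": [[1,0,0,0,0,0,-0.01],[1,0,0,0,0,0,-0.03],[1,0,0,0,0,0,-0.05],[1,0,0,0,0,0,-0.06],[1,0,0,0,0,0,-0.06],[1,0,0,0.0005,0,0,-0.06],[1,0,0,0.001,0,0,-0.06],[1,0,0,0.001,0,0,-0.06],[1,0,0,0.001,0,0,-0.06],[1,0,0,0.001,0,0,-0.06]]}}

```text
time_s: 33.03
tcp_pos: [0.4869, -0.2396, 0.0356]
ee_rot: [[-0.078, -0.997, -0.0], [-0.997, 0.078, -0.002], [0.002, -0.0, -1.0]]
wrist_force: [-4.6, -1.0, 12.3]
gripper_width: 0.182
```

```bash
python3 - <<'E'
from h import *
moved(0,0,.001,-.06); st()
E
```

```text
cmd [ 4.86700e-01 -2.38100e-01  3.35000e-02 -9.45381e+01]
t 33.03 tcp [ 0.4869 -0.2396  0.0356] yaw -94.49 tilt [-0.     -0.0017] F [-4.6 -1.  12.3] M [-0.28  1.25  0.02] w 0.182 j [ -9.   23.3 -22.4   0.1 -44.3   4.4]
```

>>> {"name": "jog_arm", "arguments": {"moves": [[1,0.0003,0,0.0003,0,0,0],[1,0.0006,0,0.0006,0,0,0],[1,0.001,0.0003,0.0009,0,0,0],[1,0.001,0.0005,0.0012,0,0,0],[1,0.001,0.0005,0.0015,0,0,0],[1,0.001,0.0005,0.0015,0,0,0],[1,0.001,0.0005,0.0015,0,0,0],[1,0.001,0.0005,0.0015,0,0,0],[1,0.001,0.0005,0.0015,0,0,0],[1,0.001,0.0005,0.0015,0,0,0]]}}

```text
time_s: 33.87
tcp_pos: [0.4869, -0.2399, 0.0354]
ee_rot: [[-0.078, -0.997, 0.001], [-0.997, 0.078, -0.001], [0.001, -0.001, -1.0]]
wrist_force: [-4.7, 3.5, 19.5]
gripper_width: 0.179
```

```bash
python3 - <<'E'
from h import *
moved(.001,.0005,.0015,0); st()
E
```

```text
cmd [ 4.86100e-01 -2.39100e-01  3.20000e-02 -9.45381e+01]
t 33.87 tcp [ 0.4869 -0.2399  0.0354] yaw -94.46 tilt [ 0.0013 -0.0013] F [-4.7  3.5 19.5] M [1.36 1.62 0.05] w 0.179 j [ -9.1  23.3 -22.4   0.1 -44.2   4.5]
```

>>> {"name": "jog_arm", "arguments": {"moves": [[1,0,0,0,0,0,0.01],[1,0,0,0,0,0,0.02],[1,0,0,0,0,0,0.03],[1,0,0,0,0,0,0.04],[1,0,0,0,0,0,0.05],[1,0,0,0,0,0,0.055],[1,0,0,0,0,0,0.055],[1,0,0,0,0,0,0.055],[1,0,0,0,0,0,0.055],[1,0,0,0,0,0,0.055]]}}

```text
time_s: 34.7
tcp_pos: [0.4865, -0.2399, 0.0354]
ee_rot: [[-0.13, -0.991, 0.0], [-0.991, 0.13, -0.002], [0.002, -0.0, -1.0]]
wrist_force: [-6.0, 3.9, 20.5]
gripper_width: 0.183
```

```bash
python3 - <<'E'
from h import *
moved(0,0,0,.055); st()
c=capture("scene")
import pickle;pickle.dump(c,open("s26.pkl","wb"))
cv2.imwrite("pics/s26.png",cv2.cvtColor(cv2.resize(c["frame"][205:250,200:250],None,fx=12,fy=12,interpolation=cv2.INTER_CUBIC),cv2.COLOR_RGB2BGR))
save(c,"s26full");save(capture("wrist"),"w26");save(capture("top"),"t26");st()
E
```

```text
cmd [ 4.86100e-01 -2.39100e-01  3.20000e-02 -9.76894e+01]
t 34.7 tcp [ 0.4865 -0.2399  0.0354] yaw -97.48 tilt [ 0.0002 -0.0017] F [-6.   3.9 20.5] M [1.34 1.8  0.52] w 0.183 j [ -9.1  23.3 -22.4   0.1 -44.3   1.5]
t 34.85 tcp [ 0.4865 -0.2399  0.0354] yaw -97.48 tilt [ 0.0002 -0.0017] F [-5.8  4.4 19.9] M [1.35 1.82 0.47] w 0.177 j [ -9.1  23.3 -22.4   0.1 -44.3   1.5]
```

View pics/s26.png

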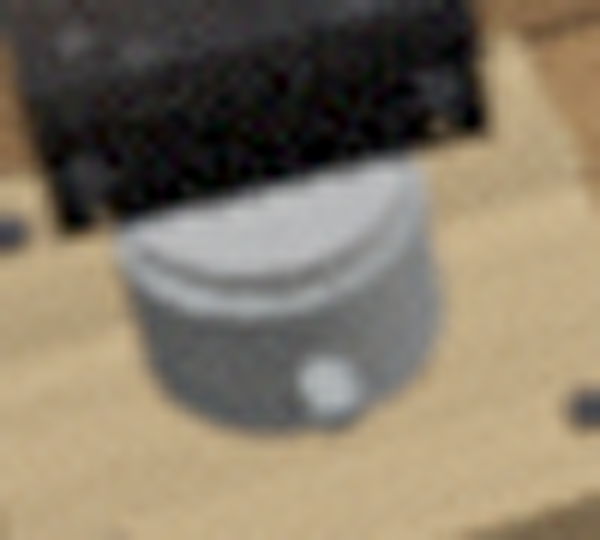

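View pics/w26.png

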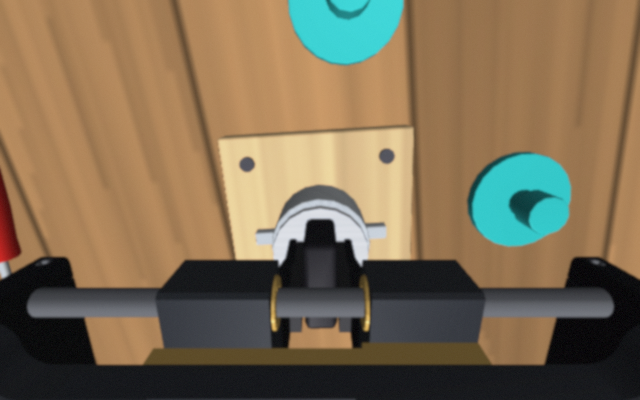

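View pics/s26full.png

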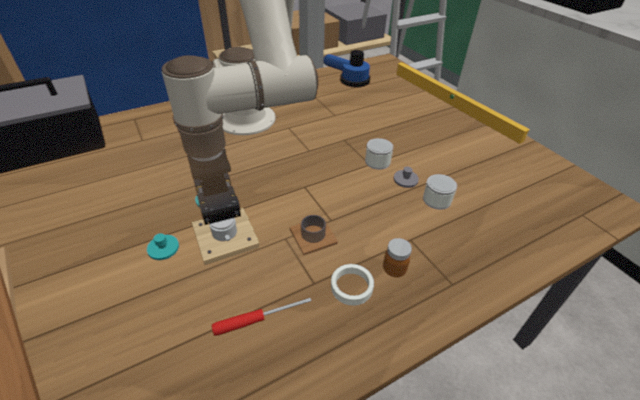

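The cap is home. Commanding 1.5 mm further down moved the tool only 0.2 mm, and the collar sits lower in the picture. The stop is felt as a 0.5 N m moment. Handing in.

```bash
python3 - <<'E'
from h import *
st(); print(finish_job()); st()
E
```

```text
t 34.85 tcp [ 0.4865 -0.2399  0.0354] yaw -97.48 tilt [ 0.0002 -0.0017] F [-5.8  4.4 19.9] M [1.35 1.82 0.47] w 0.177 j [ -9.1  23.3 -22.4   0.1 -44.3   1.5]
the job is handed in; nothing more can be done
None
the job is handed in; nothing more can be done
```

I moved the dust cover to the bench midway between the tins. The cap is in the neck, turned clockwise to the stop, and still held and pressed home. I handed the job in at about 35 s.

**Last checks:**
- **Cover:** It lies flat at (0.523, 0.287), within about 2 mm of the midpoint I measured between the tins.
- **Turn:** The tool turned about 93.5° from the slot direction. The 0.5 N m moment about the vertical axis shows the lugs are against the stop.
- **Pressed home:** The cap bears on the channel floor with about 20 N. Commanding 1.5 mm more moved it only 0.2 mm, and the tool height puts the cap's origin at about 26 mm.
- **Upright and gripped:** Tool tilt is under 0.002 rad, and the grip opening is 15 to 16 mm on the 16 mm bar.
- **Other things:** The tins and other objects look unmoved in the last scene picture.

**What failed or disagreed:**
- **First grasp:** The first grasp of the cover closed on nothing. The pictures put the real fingertips about 30 mm behind the reported TCP, so I set the heights by that.
- **Pressing home:** At the first press against the stop, friction held the cap about 2 mm short of home. I eased the turn, pressed down to the floor, then turned back to the stop.
- **Side force:** About 7 N of side force remained at the end.

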